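# Test the freezer-rack hold-down springs

## Task

Test every sprung hold-down standing on the bench in the spring tester, one after another from the smallest base to the largest: stand it in the middle of the test plate, slide the plate fully home under the ram, press the ram until its pointer is level with the height marker, hold it there for a second or two while you read the dial, and do not crush a spring well past the marker. Hang each one whose needle reached the long tick by its handle on a hook of the rack, and stand each one that fell short upright in the grey reject tray. At the end leave the empty plate pushed fully home and the ram up, and leave the vial box and the bottle alone.

Things in the scene. Friction and masses are not known exactly. Their poses are not given: they have to be found in the camera images.
- small: sprung hold-down, 54 mm round aluminium base (8 mm thick), 143 mm tall, 150 g; may be absent. Origin: centre of the base's underside, z up. A coil spring of unknown stiffness carries a cap (44 mm across) with an upright steel handle loop on it; on the middle of the loop's top bar is a square grey grip knob 18 x 18 mm (sides along local x, y), 117 to 143 mm above the origin
- middle: sprung hold-down, 68 mm round aluminium base (8 mm thick), 143 mm tall, 150 g. Origin: centre of the base's underside, z up. A coil spring of unknown stiffness carries a cap (44 mm across) with an upright steel handle loop on it; on the middle of the loop's top bar is a square grey grip knob 18 x 18 mm (sides along local x, y), 117 to 143 mm above the origin
- large: sprung hold-down, 82 mm round aluminium base (8 mm thick), 143 mm tall, 150 g; may be absent. Origin: centre of the base's underside, z up. A coil spring of unknown stiffness carries a cap (44 mm across) with an upright steel handle loop on it; on the middle of the loop's top bar is a square grey grip knob 18 x 18 mm (sides along local x, y), 117 to 143 mm above the origin
- small_bar (a point): 'small': middle of the underside of the handle loop's top bar, 109 mm above the origin when the spring is free. Bar 68 mm long (local y), 12 mm wide (local x), 8 mm thick; the loop's opening below it is 56 mm wide (y), 50 mm high and open along local x
- small_cap (a joint): how far the spring of 'small' is pressed together (m), 0 = free, at most 0.03
- middle_bar (a point): 'middle': middle of the underside of the handle loop's top bar, 109 mm above the origin when the spring is free. Bar 68 mm long (local y), 12 mm wide (local x), 8 mm thick; the loop's opening below it is 56 mm wide (y), 50 mm high and open along local x
- middle_cap (a joint): how far the spring of 'middle' is pressed together (m), 0 = free, at most 0.03
- large_bar (a point): 'large': middle of the underside of the handle loop's top bar, 109 mm above the origin when the spring is free. Bar 68 mm long (local y), 12 mm wide (local x), 8 mm thick; the loop's opening below it is 56 mm wide (y), 50 mm high and open along local x
- large_cap (a joint): how far the spring of 'large' is pressed together (m), 0 = free, at most 0.03
- tester: fixed spring tester, grey base 200 x 460 x 14 mm. Origin: on the table below the ram's axis. A cross-head (200 mm along local x, 50 along y, 226 to 252 mm above the table) stands on two 22 mm columns at local x = +-82 mm; a plate tray slides beneath it along local y. Round dial, face up, 92 mm wide, 54 mm above the table, on the tray 125 mm from the plate's centre towards local +y
- tray (a joint): tray travel (m): 0 = fully home, plate under the ram; grows as it is pulled out towards the tester's local -y; 0.14 = fully out, plate clear of the cross-head. 1.5 N friction, stays where left
- plate_top (a point): centre of the top of the round steel test plate (92 mm diameter) on the tray, 37 mm above the table. The tray's handle is an upright black square post 18 x 18 mm standing 110 mm from this point towards the tester's local -y, from 28 to 78 mm above the table
- ram (a joint): how far the ram is pressed down (m), 0 = up, at most 0.045; its own weak spring (2 to 3 N) lifts it again. When up, its flat round foot (52 mm) is 188 mm above the table: 8 mm above a hold-down standing on the plate
- ram_top (a point): centre of the top of the black push knob (44 mm across) on the ram, to be pressed straight down; 315 mm above the table when the ram is up
- ram_pointer (a point): tip of the flat dark pointer that moves with the ram, on the tester's +x side
- marker_edge (a point): the height marker: steel tab on a brass clip next to the pointer. The ram is at the marked height when pointer and tab are level; the bar's underside of the hold-down under it is then about 40 mm below the tab
- marker (a joint): ram travel (m) at which the pointer is level with the height marker; fixed through a run, do not touch
- needle (a joint): dial needle (rad): 0.1 rad per newton on the plate, the hold-down's own weight (1.5 N) included; at 0 it points to the tester's local -x, and it turns clockwise seen from above. Ticks every 5 N; the long broad tick is the pass tick at 10 N (1.0 rad)
- hook_left (a point): fixed rack: a cross-bar (240 mm along local y, 172 to 190 mm above the table, face 54 mm towards local +x of this point) on two end posts, with two hooks of 7 mm steel wire pointing to local -x, 120 mm apart; this one is at +y. The point: lowest place on top of the hook's wire, 180 mm above the table, where a bar rests. The upturned tip lies 26 mm towards local -x, 16 mm higher
- hook_right (a point): the same for the other hook, 120 mm towards local -y
- reject: loose grey reject tray, open box 140 x 220 x 35 mm (local x, y, z), walls and floor 4 to 5 mm thick, 0.9 kg; origin at the centre of its underside
- cryobox: bystander: white box full of vials, 130 x 130 x 65 mm, loose, origin under its centre
- bottle: bystander: white bottle, 64 mm diameter, 130 mm tall, origin under its centre

How it is judged:
By the outcome, as a careful person would: the job done as asked, in the order asked, and still so for the second after the job is handed in, with the robot touching nothing.
Of small, large only 1 to 2 are there at a start; the rules pass over those that are not, and their reading is None.
At some moment in a run one of small, reject may be knocked a few centimetres aside while the robot is not near it.
Once in a run the grip may slacken for a moment while it holds something.
It also fails if it takes over 210 s, if anything falls off the work surface, if the arm or the gripper's body presses on something with over 40 N, if the wrist force passes 120 N, or if a joint passes its speed limit or range.

## Robot

A 7-joint arm with a two-finger parallel gripper is mounted at the origin on the work surface. World frame = base frame: x ahead of the robot, y to its left, z up, the work surface at z = 0. Lengths are in m, angles in degrees, forces in N, time in s.
With the tool pointing down it reaches from about 0.4 to 0.9 m from the base axis. Payload 5.5 kg.
Tool frame: the origin (TCP) lies midway between the tips of the shut fingers; the grasp point (between the pads) lies 19 mm behind it; z points along the fingers, y is the line along which they close (so a half turn about z gives the same grasp; the last joint's range is limited). The gripper opens to 92 mm and grips with 3 to 60 N. Pads are 19 mm wide; open, the fingers measure 130 mm over their backs; the gripper's body (75 mm by 190 mm) begins 47 mm behind the grasp point.
Start: joints at [87.101, 28.699, -24.465, 88.831, 12.651, 65.22, -12.049], TCP at [0.201, -0.618, 0.189] pointing down, gripper open.
Joint ranges: [-164.97, 164.97], [-17.58, 116.51], [-87.97, 89.64], [11.32, 138.91], [-80.73, 260.73], [10.89, 115.49], [-147.41, 147.41]. Speed limits (degrees/s): [147.25, 147.25, 180, 180, 180, 180, 180].

## Interface

Orientations are given as a 3x3 rotation matrix whose columns are the frame's x, y, z axes.
In Python, from station import * gives the robot as it stands.
- The arm moves only by the tool jog_arm, never from a script. Its argument "deltas" is a list of rows, each a list of 3 entries, a list of its own where there are three numbers: the turn, a rotation vector about the tool's x, y, z in degrees, then the shift along the tool's x, y, z in m, then the opening in per cent of the stroke, from 0 (shut) to 100 (fully open). A call has 1 to 8 rows; each row shifts and turns the commanded pose from where the row before left it, along the tool's axes as they then stand; what a row does not reach is not made up. A row lasts 1/12 s, in which the tool goes at most 41.7 mm and 7.16 degrees, less where a joint would pass 70% of its speed; a pose out of reach is approached as far as the arm can. A call is refused whole if a number of a shift passes 0.0417 or a number of a turn 7.16, either way. A call with a gripper value outside its range is refused whole. The fingers move at their own pace and stop on an object; "force" is the grip in N (left out, the last holds). Time passes only in rows, so rows that do not move let the fingers close. It gives the time, the measured TCP pose, the force, the opening and the grip force at its end, in the units of the state.
- read_state(): the state, without advancing time (a new reading comes with each control period).
- grab_frame(name): name is "side" or "top" or "wrist"; returns a dict with "image" (400x640x3 uint8, red, green, blue), "range_z" (400x640 float32, m along the optical axis (not along the pixel's ray), 0 where there is no reading), "vertical_fov" (degrees; the focal length in pixels is half the picture's height over the tangent of half this angle, whatever the lens; pixels are square), "cx", "cy" (the principal point, pixels), "world_from_camera" (4x4, takes a point from camera to world coordinates). Camera axes: x right, y up, looking along -z (the intrinsics and any distortion apply to the point x, -y, -z); pixel columns grow to the right and rows downward; lengths in m; the calibration is good to about 2 mm. A picture is of the moment at which its call begins.
- sign_off(): hands the job in; it is judged then, once.
The state is a dict: "time": time; "joints": joint angles; "dq": joint speeds; "joint_torque": joint torques, N m; "tool_pos": TCP position; "tcp_rot": TCP orientation; "force": force on the tool from outside, world axes, zero at the start; "torque": the same for the moment, N m; "gripper_width": finger opening in m; "grip_force": force on a finger pad.
Only numpy, scipy, OpenCV 4.12 (cv2) and the standard library are available. Lean on these libraries where they do the work, as an engineer would, in place of code of your own. Each camera call takes 0.05 s, during which the arm holds its last target. There are 200 camera calls.

## Working session

There is one attempt and no reset: what is moved stays moved. The work goes in short steps, Python scripts to look and compute and a tool call to move; the robot and the scene stay as the last step left them, time stands still between calls to the robot, and variables do not carry over. Pictures are saved under pics/ and viewed, at most 14 in all, crops included, and the job is handed in when it is done.

Besides the shell and the picture viewer there is one more tool, called as name(argument=value, ...), one argument or row to a line, values as JSON. jog_arm: Moves the arm, as the interface text tells. Its arguments: {"type":"object","properties":{"deltas":{"type":"array","items":{"type":"array"}},"force":{"type":"number"}},"required":["deltas"]}

```bash
mkdir -p pics; ls; cat > h.py <<'E'
from station import *
import numpy as np, cv2
def K(f):
    h=f["image"].shape[0]; return h/2/np.tan(np.radians(f["vertical_fov"])/2)
def save(f,n,crop=None,s=1):
    im=f["image"]
    if crop: im=im[crop[1]:crop[3],crop[0]:crop[2]]
    if s!=1: im=cv2.resize(im,None,fx=s,fy=s,interpolation=cv2.INTER_CUBIC)
    cv2.imwrite("pics/"+n,im[:,:,::-1])
def ray(f,u,v):
    k=K(f); T=np.array(f["world_from_camera"]); d=T[:3,:3]@np.array([(u-f["cx"])/k,-(v-f["cy"])/k,-1]); return T[:3,3],d
def plane(f,u,v,z):
    o,d=ray(f,u,v); return o+d*(z-o[2])/d[2]
def cloud(f):
    k=K(f); Z=f["range_z"]; v,u=np.mgrid[:Z.shape[0],:Z.shape[1]]
    P=np.stack([(u-f["cx"])/k*Z,-(v-f["cy"])/k*Z,-Z],-1); T=np.array(f["world_from_camera"])
    W=P@T[:3,:3].T+T[:3,3]; W[Z<=0]=np.nan; return W
def proj(f,p):
    T=np.array(f["world_from_camera"]); c=T[:3,:3].T@(np.array(p)-T[:3,3]); k=K(f); return f["cx"]-k*c[0]/c[2], f["cy"]+k*c[1]/c[2]
E
python3 - <<'E'
from h import *
for n in ("top","side"):
    f=grab_frame(n); save(f,n+"0.png"); print(n,f["vertical_fov"],f["cx"],f["cy"],np.round(f["world_from_camera"],3).tolist(),[k for k in f]); np.save(n+"0.npy",cloud(f))
s=read_state();print(s["tool_pos"],s["tcp_rot"],s["gripper_width"],s["time"])
E
```

```text
pics
top 45.09531232164388 327.8857083780425 197.20032869706245 [[-0.021, 0.989, -0.148, 0.407], [-1.0, -0.019, 0.017, 0.008], [0.014, 0.148, 0.989, 1.584], [0.0, 0.0, 0.0, 1.0]] ['image', 'range_z', 'vertical_fov', 'cx', 'cy', 'world_from_camera']
side 51.201534248011534 326.4916080513609 193.9949724342379 [[-0.998, 0.034, -0.06, 0.516], [-0.066, -0.717, 0.694, 0.924], [-0.019, 0.696, 0.718, 1.173], [0.0, 0.0, 0.0, 1.0]] ['image', 'range_z', 'vertical_fov', 'cx', 'cy', 'world_from_camera']
[ 0.20037098 -0.61761805  0.18849791] [[ 9.51156072e-01  3.08710027e-01 -4.94839887e-04]
 [ 3.08710421e-01 -9.51154630e-01  1.65687193e-03]
 [ 4.08237303e-05 -1.72870603e-03 -9.99998505e-01]] 0.09171912557383878 0.1
```

View pics/top0.png

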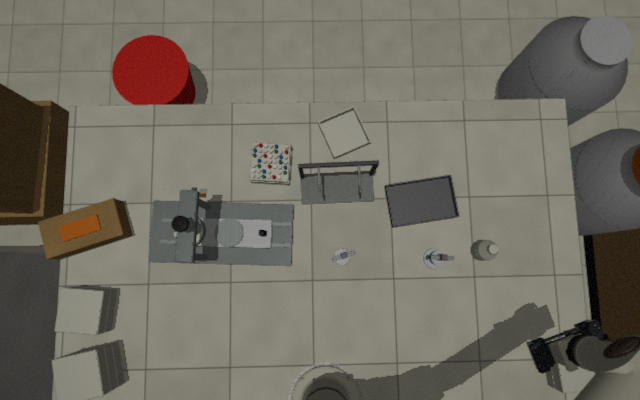

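View pics/side0.png

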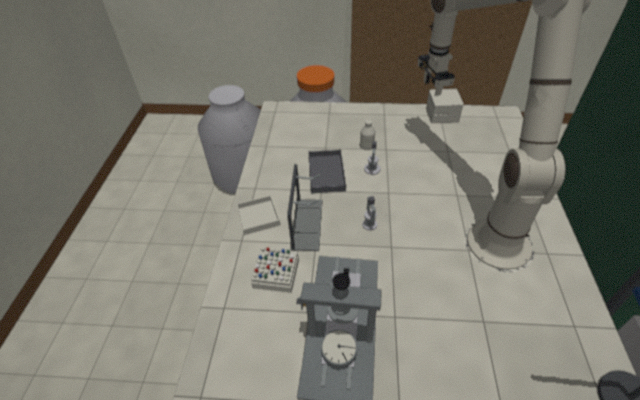

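The top view shows two hold-downs, at about (343,257) and (437,258). The bottle is at (486,250), the reject tray at (422,201), the rack at (338,180) and the tester at (220,233). The tester's dial is in the side view at (340,348). Next I'll measure these.

```bash
python3 - <<'E'
from h import *
f=grab_frame("top"); W=cloud(f)
a=cv2.resize(f["image"][140:275,140:300],None,fx=5,fy=5,interpolation=cv2.INTER_CUBIC)
b=cv2.resize(f["image"][225:280,320:480],None,fx=5,fy=5,interpolation=cv2.INTER_CUBIC)
g=grab_frame("side"); V=cloud(g)
c=cv2.resize(g["image"][140:240,290:390],None,fx=3,fy=3,interpolation=cv2.INTER_CUBIC)
d=cv2.resize(g["image"][250:400,270:400],None,fx=3,fy=3,interpolation=cv2.INTER_CUBIC)
cv2.imwrite("pics/topz.png",b[:,:,::-1]); 
o=np.zeros((450,690,3),np.uint8); o[:300,:300]=c; o[:450,300:690]=d; cv2.imwrite("pics/sidez.png",o[:,:,::-1])
# heights: components above table
def blob(C,x0,x1,y0,y1,z0,z1):
    m=(C[...,0]>x0)&(C[...,0]<x1)&(C[...,1]>y0)&(C[...,1]<y1)&(C[...,2]>z0)&(C[...,2]<z1)
    P=C[m]; return len(P),np.round(np.median(P,0),4) if len(P) else None,np.round(P.min(0),3) if len(P) else None,np.round(P.max(0),3) if len(P) else None
for n,u,v in (("A",343,257),("B",437,258)):
    p=plane(f,u,v,0.0); print(n,p)
    for C in(W,V):
        print(' knob',blob(C,p[0]-.08,p[0]+.08,p[1]-.08,p[1]+.08,.118,.16),' base',blob(C,p[0]-.08,p[0]+.08,p[1]-.08,p[1]+.08,.004,.014))
for n,u,v,z in (("plate",231,233,.037),("post",263,233,.078),("ram",180,224,.315),("hookLbase",320,196,.18),("rackL",301,165,.19),("rackR",377,162,.19),("hL",320,196,.19),("hR",361,194,.19),("rjc1",387,184,.035),("rjc2",450,177,.035),("rjc3",457,215,.035),("rjc4",393,226,.035)):
    print(n,np.round(plane(f,u,v,z),3))
for C in (W,V):
    print("ramtop",blob(C,.1,.7,.2,.7,.30,.33)); print("rackbar",blob(C,.4,.75,-.25,.15,.165,.2)); print("post",blob(C,.25,.55,.1,.3,.07,.085)); print("reject",blob(C,.3,.6,-.5,-.17,.028,.045))
    print("head",blob(C,.1,.7,.2,.7,.245,.26))
E
```

```text
A [ 0.44512922 -0.06436042  0.        ]
 knob (67, array([ 0.4476, -0.058 ,  0.1376]), array([ 0.434, -0.089,  0.118]), array([ 0.46 , -0.028,  0.149]))  base (426, array([ 0.4468, -0.0583,  0.0056]), array([ 0.365, -0.144,  0.004]), array([0.525, 0.015, 0.014]))
 knob (63, array([ 0.4468, -0.056 ,  0.1336]), array([ 0.438, -0.091,  0.119]), array([ 0.462, -0.031,  0.149]))  base (276, array([ 0.4496, -0.0529,  0.0055]), array([ 0.366, -0.144,  0.004]), array([0.524, 0.015, 0.014]))
B [ 0.43549817 -0.37206955  0.        ]
 knob (69, array([ 0.4353, -0.3541,  0.1388]), array([ 0.427, -0.389,  0.118]), array([ 0.443, -0.325,  0.15 ]))  base (423, array([ 0.4394, -0.3557,  0.0059]), array([ 0.356, -0.452,  0.004]), array([ 0.515, -0.293,  0.013]))
 knob (41, array([ 0.436 , -0.3551,  0.1351]), array([ 0.427, -0.367,  0.118]), array([ 0.444, -0.327,  0.149]))  base (216, array([ 0.432 , -0.3588,  0.0065]), array([ 0.359, -0.45 ,  0.004]), array([ 0.511, -0.293,  0.014]))
plate [0.528 0.294 0.037]
post [0.523 0.187 0.078]
ram [0.533 0.377 0.315]
hookLbase [0.621 0.007 0.18 ]
rackL [0.713 
[... 586 characters left out ...]
9, -0.499,  0.028]), array([ 0.599, -0.216,  0.045]))
head (1167, array([0.522 , 0.3759, 0.253 ]), array([0.434, 0.35 , 0.245]), array([0.635, 0.408, 0.26 ]))
ramtop (262, array([0.5346, 0.3802, 0.3155]), array([0.513, 0.356, 0.303]), array([0.556, 0.398, 0.321]))
rackbar (351, array([ 0.7108, -0.0234,  0.1893]), array([ 0.627, -0.17 ,  0.165]), array([0.724, 0.071, 0.198]))
post (29, array([0.5253, 0.1917, 0.0776]), array([0.519, 0.18 , 0.071]), array([0.535, 0.2  , 0.083]))
reject (143, array([ 0.5489, -0.3542,  0.0358]), array([ 0.421, -0.5  ,  0.028]), array([ 0.597, -0.218,  0.045]))
head (1399, array([0.531 , 0.3811, 0.2527]), array([0.434, 0.348, 0.245]), array([0.636, 0.407, 0.259]))
```

View pics/topz.png

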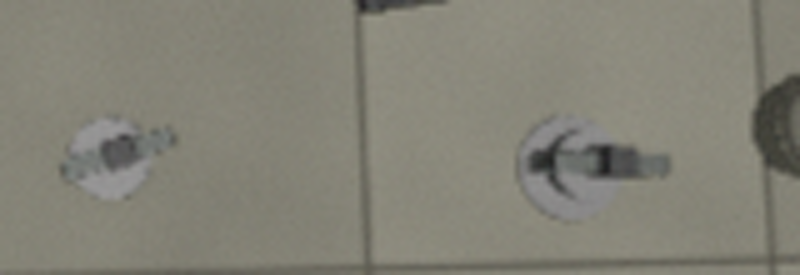

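View pics/sidez.png

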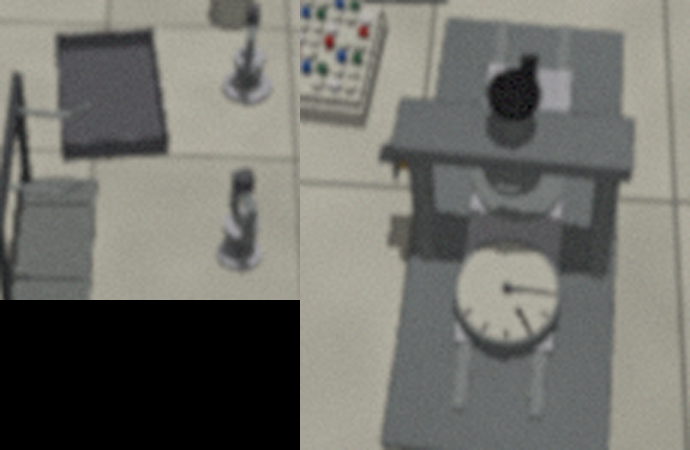

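```bash
cat >> h.py <<'E'
def th():
    R=np.array(read_state()["tcp_rot"]); return np.degrees(np.arctan2(R[1,1],R[0,1]))
def to(x,y,z,t=None):
    """turn about tool z (deg, first), then shift in the turned tool axes"""
    s=read_state(); p=np.array(s["tool_pos"]); R=np.array(s["tcp_rot"]); t0=th(); t=t0 if t is None else t
    a=np.radians(t); dx,dy,dz=np.array([x,y,z])-p
    print("turn z %.1f shift x %.4f y %.4f z %.4f | th %.1f tilt %.2f %.2f t=%.1f w=%.3f"%(-(t-t0),-np.sin(a)*dx+np.cos(a)*dy,np.cos(a)*dx+np.sin(a)*dy,-dz,t0,*np.degrees(R[:2,2]),s["time"],s["gripper_width"]))
E
python3 - <<'E'
from h import *
f=grab_frame("top"); W=cloud(f)
# tester yaw from crosshead
m=(W[...,2]>.245)&(W[...,2]<.26)&(W[...,1]>.3)&(W[...,1]<.45)
(c,s,a)=cv2.minAreaRect(W[m][:,:2].astype(np.float32)*1000); print("head",c,s,a)
m=(W[...,2]>.168)&(W[...,2]<.2)&(W[...,0]>.695)&(abs(W[...,1]+.05)<.14)
(c,s,a)=cv2.minAreaRect(W[m][:,:2].astype(np.float32)*1000); print("rack",c,s,a)
for n,b in (("A",(342,256.6)),("B",(434,258.4))): print(n,plane(f,*b,.008))
E
```

```text
head (533.9341430664062, 379.5563049316406) (52.48029327392578, 200.09512329101562) 87.03585052490234
rack (709.0936889648438, -47.957191467285156) (26.670103073120117, 238.58013916015625) 0.02273467555642128
A [ 0.44629334 -0.06077644  0.008     ]
B [ 0.43426593 -0.36027897  0.008     ]
```

jog_arm(
  deltas=[
    [[0, 0, 0], [0.03, -0.015, -0.02], 100],
    [[0, 0, 0], [0.03, -0.015, -0.02], 100],
    [[0, 0, 0], [0.03, -0.015, -0.02], 100],
    [[0, 0, 0], [0.03, -0.015, -0.02], 100],
    [[0, 0, 0], [0.035, -0.02, 0], 100],
    [[0, 0, 0], [0.035, -0.02, 0], 100],
    [[0, 0, 0], [0.035, -0.02, 0], 100],
    [[0, 0, 0], [0.035, -0.02, 0], 100],
  ],
)

```text
time: 0.92
tool_pos: [0.4057, -0.4033, 0.2698]
tcp_rot: [[0.951, 0.308, 0.0], [0.308, -0.951, -0.001], [-0.0, 0.001, -1.0]]
force: [0.5, -0.3, 0.1]
gripper_width: 0.0917
grip_force: 0.0
```

jog_arm(
  deltas=[
    [[0, 0, 0], [0.03, -0.02, 0], 100],
    [[0, 0, 0], [0.03, -0.02, 0], 100],
    [[0, 0, 0], [0.03, -0.02, 0], 100],
    [[0, 0, 0], [0.03, -0.02, 0], 100],
    [[0, 0, -7], [0, 0, 0], 100],
    [[0, 0, -7], [0, 0, 0], 100],
    [[0, 0, -7], [0, 0, 0], 100],
    [[0, 0, -7], [0, 0, 0], 100],
  ],
)

```text
time: 1.58
tool_pos: [0.4943, -0.2912, 0.2694]
tcp_rot: [[0.69, 0.724, -0.0], [0.724, -0.69, -0.0], [-0.0, -0.0, -1.0]]
force: [0.5, -0.2, -0.7]
gripper_width: 0.0918
grip_force: 0.0
```

jog_arm(
  deltas=[
    [[0, 0, -7], [0.03, 0, 0], 100],
    [[0, 0, -7], [0.03, 0, 0], 100],
    [[0, 0, -7], [0.03, 0, 0], 100],
    [[0, 0, -7], [0.03, 0, 0], 100],
    [[0, 0, -7], [0.03, 0, 0], 100],
    [[0, 0, -7], [0.03, 0, 0], 100],
    [[0, 0, 0], [0.04, 0, 0], 100],
    [[0, 0, 0], [0.04, 0, 0], 100],
  ],
)

```text
time: 2.25
tool_pos: [0.5756, -0.0534, 0.2691]
tcp_rot: [[0.037, 0.999, -0.0], [0.999, -0.037, 0.0], [0.0, -0.0, -1.0]]
force: [1.7, 0.4, -0.2]
gripper_width: 0.0918
grip_force: 0.0
```

```bash
python3 - <<'E'
from h import *
s=read_state(); print(s["tool_pos"],s["joints"]); to(.523,.19,.2,-3)
f=grab_frame("wrist"); T=f["world_from_camera"]; print(np.round(np.array(T),3).tolist()); save(f,"w1.png")
E
```

```text
[ 0.57558114 -0.05339314  0.26907146] [ 42.85325571  23.2408145  -52.81588179  93.35512303  19.15892908
  73.04524363 -15.4952718 ]
turn z 0.9 shift x 0.2403 y -0.0652 z 0.0691 | th -2.1 tilt -0.02 0.02 t=2.2 w=0.092
[[0.999, 0.035, 0.011, 0.579], [-0.037, 0.951, 0.308, 0.031], [0.0, -0.308, 0.951, 0.463], [0.0, 0.0, 0.0, 1.0]]
```

View pics/w1.png

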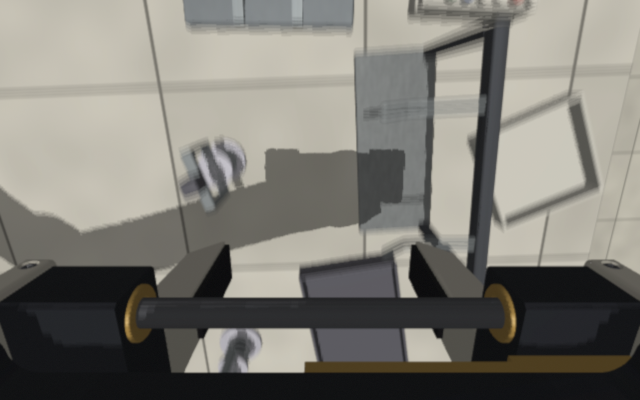

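The wrist view shows hold-down A at (215,170), the rack hooks at (380,110) and (400,245), and the reject tray at (355,310). The camera looks back past the fingers. Now I'll go to the tray post.

jog_arm(
  deltas=[
    [[0, 0, 1], [0.04, -0.011, 0.01], 100],
    [[0, 0, 0], [0.04, -0.011, 0.01], 100],
    [[0, 0, 0], [0.04, -0.011, 0.01], 100],
    [[0, 0, 0], [0.04, -0.011, 0.01], 100],
    [[0, 0, 0], [0.04, -0.011, 0.01], 100],
    [[0, 0, 0], [0.04, -0.01, 0.01], 100],
    [[0, 0, 0], [0, 0, 0.04], 100],
    [[0, 0, 0], [0, 0, 0], 100],
  ],
)

```text
time: 2.97
tool_pos: [0.5193, 0.1848, 0.1659]
tcp_rot: [[0.046, 0.999, -0.007], [0.999, -0.046, -0.002], [-0.002, -0.007, -1.0]]
force: [-0.9, -2.4, -1.2]
gripper_width: 0.0918
grip_force: 0.0
```

```bash
python3 - <<'E'
from h import *
to(.524,.1915,.05,-3)
f=grab_frame("wrist"); save(f,"w2.png"); W=cloud(f)
m=(W[...,2]>.072)&(W[...,2]<.085)&(abs(W[...,1]-.2)<.06)&(abs(W[...,0]-.524)<.04); print(m.sum(),np.median(W[m],0),W[m].min(0),W[m].max(0))
m=(W[...,2]>.034)&(W[...,2]<.04)&(abs(W[...,1]-.3)<.09)&(abs(W[...,0]-.524)<.08); print(m.sum(),np.median(W[m],0),W[m].min(0),W[m].max(0))
E
```

```text
turn z 0.3 shift x 0.0069 y 0.0043 z 0.1159 | th -2.7 tilt -0.41 -0.09 t=3.0 w=0.092
410 [0.52552998 0.191509   0.07636307] [0.51692291 0.18142075 0.0723354 ] [0.53465855 0.19981966 0.07901098]
9032 [0.53082734 0.30122688 0.03581719] [0.48509255 0.25463973 0.03400049] [0.5769034  0.34038439 0.03888487]
```

View pics/w2.png

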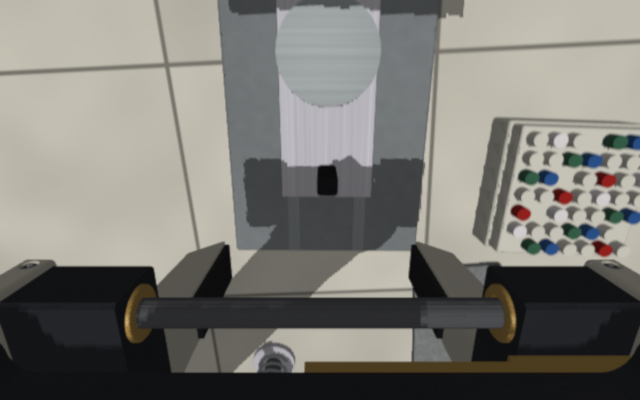

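The post at (327,180) and the plate at (328,50) are both clear. I'll descend, grip the post and pull the tray fully out.

jog_arm(
  deltas=[
    [[0, 0, 0], [0.006, 0.006, 0.03], 100],
    [[0, 0, 0], [0, 0, 0.03], 100],
    [[0, 0, 0], [0, 0, 0.03], 100],
    [[0, 0, 0], [0, 0, 0.02], 100],
    [[0, 0, 0], [0, 0, 0.005], 0],
    [[0, 0, 0], [0, 0, 0], 0],
    [[0, 0, 0], [0, 0, 0], 0],
    [[0, 0, 0], [0, 0, 0], 0],
  ],
  force=25,
)

```text
time: 3.68
tool_pos: [0.5321, 0.1893, 0.058]
tcp_rot: [[0.054, 0.999, 0.003], [0.999, -0.054, 0.001], [0.001, 0.003, -1.0]]
force: [-0.7, 0.1, -0.2]
gripper_width: 0.0697
grip_force: 0.0
```

jog_arm(
  deltas=[
    [[0, 0, 0], [0, 0, 0], 0],
    [[0, 0, 0], [0, 0, 0], 0],
    [[0, 0, 0], [-0.01, 0, 0], 0],
    [[0, 0, 0], [-0.015, 0, 0], 0],
    [[0, 0, 0], [-0.015, 0, 0], 0],
    [[0, 0, 0], [-0.012, 0, 0], 0],
    [[0, 0, 0], [-0.008, 0, 0], 0],
    [[0, 0, 0], [0, 0, 0], 0],
  ],
)

```text
time: 4.35
tool_pos: [0.5272, 0.126, 0.0557]
tcp_rot: [[0.056, 0.998, -0.0], [0.998, -0.056, -0.002], [-0.002, -0.0, -1.0]]
force: [0.2, -0.2, -0.9]
gripper_width: 0.0164
grip_force: 0.0
```

```bash
python3 - <<'E'
from h import *
s=read_state(); print(s["grip_force"],s["gripper_width"])
f=grab_frame("wrist"); W=cloud(f); save(f,"w3.png")
m=(W[...,2]>.034)&(W[...,2]<.04)&(abs(W[...,1]-.28)<.15)&(abs(W[...,0]-.53)<.08); print(m.sum(),W[m].min(0),W[m].max(0))
m=(W[...,2]>.072)&(W[...,2]<.085)&(W[...,1]>.15)&(W[...,1]<.25)&(abs(W[...,0]-.524)<.04); print(m.sum(),np.median(W[m],0) if m.sum() else 0)
f=grab_frame("top"); W=cloud(f)
m=(W[...,2]>.07)&(W[...,2]<.085)&(W[...,1]>.15)&(W[...,1]<.25)&(abs(W[...,0]-.524)<.04); print(m.sum(),np.median(W[m],0) if m.sum() else 0)
E
```

```text
0.0 0.016380626091299557
321 [0.51216658 0.19693334 0.03400668] [0.54638416 0.25833878 0.03958502]
1228 [0.52556761 0.19085924 0.07642765]
0 0
```

jog_arm(
  deltas=[
    [[0, 0, 0], [0, -0.001, 0], 55],
    [[0, 0, 0], [0, 0, 0], 55],
    [[0, 0, 0], [0, 0, 0], 55],
    [[0, 0, 0], [0, 0, 0], 55],
    [[0, 0, 0], [0, 0, 0], 55],
    [[0, 0, 0], [0.02, 0, 0], 55],
    [[0, 0, 0], [0.02, 0, 0], 55],
    [[0, 0, 0], [0.015, 0, 0], 55],
  ],
)

```text
time: 5.12
tool_pos: [0.529, 0.1856, 0.056]
tcp_rot: [[0.053, 0.999, 0.0], [0.999, -0.053, 0.001], [0.001, 0.0, -1.0]]
force: [-0.4, 0.7, 0.4]
gripper_width: 0.0504
grip_force: 0.0
```

jog_arm(
  deltas=[
    [[0, 0, 0], [0.01, 0, 0.003], 55],
    [[0, 0, 0], [0, 0, 0], 0],
    [[0, 0, 0], [0, 0, 0], 0],
    [[0, 0, 0], [0, 0, 0], 0],
    [[0, 0, 0], [0, 0, 0], 0],
    [[0, 0, 0], [0, 0, 0], 0],
    [[0, 0, 0], [0, 0, 0], 0],
    [[0, 0, 0], [0, 0, 0], 0],
  ],
  force=30,
)

```text
time: 5.78
tool_pos: [0.5296, 0.1933, 0.0528]
tcp_rot: [[0.054, 0.999, 0.0], [0.999, -0.054, -0.0], [-0.0, 0.0, -1.0]]
force: [0.2, -0.2, -0.1]
gripper_width: 0.008
grip_force: 0.0
```

jog_arm(
  deltas=[
    [[0, 0, 0], [0, 0, 0], 0],
    [[0, 0, 0], [-0.01, 0, 0], 0],
    [[0, 0, 0], [-0.015, 0, 0], 0],
    [[0, 0, 0], [-0.015, 0, 0], 0],
    [[0, 0, 0], [-0.012, 0, 0], 0],
    [[0, 0, 0], [-0.008, 0, 0], 0],
    [[0, 0, 0], [-0.003, 0, 0], 0],
    [[0, 0, 0], [0, 0, 0], 0],
  ],
)

```text
time: 6.45
tool_pos: [0.5263, 0.1299, 0.0528]
tcp_rot: [[0.054, 0.999, 0.0], [0.999, -0.054, -0.0], [-0.0, 0.0, -1.0]]
force: [0.4, -0.7, 0.2]
gripper_width: 0.0008
grip_force: 0.0
```

```bash
python3 - <<'E'
from h import *
f=grab_frame("wrist"); W=cloud(f); g=grab_frame("side")
o=np.zeros((400,800,3),np.uint8); o[:, :]=np.hstack([cv2.resize(f["image"],(440,275)) if 0 else f["image"][:, 100:500], cv2.resize(g["image"][230:370,270:410],(400,400),interpolation=cv2.INTER_CUBIC)])
cv2.imwrite("pics/c3.png",o[:,:,::-1]); s=read_state(); print(s["tool_pos"],s["gripper_width"],s["time"])
m=(W[...,2]>.034)&(W[...,2]<.085)&(abs(W[...,1]-.25)<.15)&(abs(W[...,0]-.53)<.05)
for y in np.arange(.12,.4,.01):
    q=m&(abs(W[...,1]-y)<.005); 
    if q.sum(): print(round(y,2),q.sum(),np.round(np.median(W[q][:,2]),3),np.round(W[q].min(0)[[0,2]],3),np.round(W[q].max(0)[[0,2]],3))
E
```

```text
[0.52624271 0.13168312 0.05299164] 0.00047341669572005367 6.55
0.18 194 0.076 [0.516 0.073] [0.534 0.078]
0.19 728 0.077 [0.516 0.073] [0.535 0.079]
0.2 502 0.075 [0.517 0.034] [0.535 0.078]
0.25 44 0.036 [0.524 0.034] [0.539 0.038]
0.26 771 0.036 [0.505 0.034] [0.552 0.038]
```

View pics/c3.png

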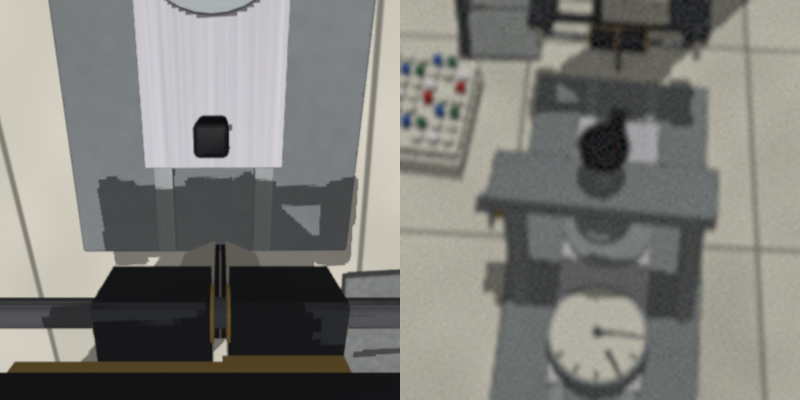

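```bash
python3 - <<'E'
from h import *
f=grab_frame("wrist"); W=cloud(f); s=read_state(); p=s["tool_pos"]
print(proj(f,p),proj(f,np.array(p)+[0,0,.019]),proj(f,(.5256,.1908,.078)))
for r in range(236,275,4): print(r,np.round(W[r,313],3),np.round(W[r,323],3))
for n in("side","top"):
    V=cloud(grab_frame(n)); m=(abs(V[...,0]-p[0])<.03)&(abs(V[...,1]-p[1])<.04)&(V[...,2]>.02)&(V[...,2]<.12)
    print(n,m.sum(),V[m].min(0) if m.sum() else 0,V[m].max(0) if m.sum() else 0)
E
```

```text
(np.float64(318.57451373542426), np.float64(233.24952100793303)) (np.float64(318.4805081036223), np.float64(246.80386101617694)) (np.float64(310.83087196689297), np.float64(143.74341149054752))
236 [0.521 0.112 0.012] [0.528 0.112 0.013]
240 [0.521 0.109 0.012] [0.528 0.109 0.013]
244 [0.524 0.143 0.092] [0.529 0.142 0.089]
248 [0.524 0.143 0.097] [0.529 0.142 0.094]
252 [0.524 0.144 0.101] [0.529 0.142 0.099]
256 [0.524 0.144 0.105] [0.529 0.142 0.102]
260 [0.524 0.144 0.11 ] [0.529 0.142 0.107]
264 [0.525 0.144 0.113] [0.529 0.141 0.11 ]
268 [0.525 0.144 0.118] [0.529 0.141 0.113]
272 [0.525 0.143 0.119] [0.529 0.142 0.117]
side 89 [0.49640892 0.10076127 0.02026201] [0.55598007 0.17178525 0.1188111 ]
top 0 0 0
```

jog_arm(
  deltas=[
    [[0, 0, 0], [0, 0, 0.01], 0],
    [[0, 0, 0], [0, 0, 0.01], 0],
    [[0, 0, 0], [0, 0, 0.008], 0],
    [[0, 0, 0], [0, 0, 0], 0],
  ],
)

```text
time: 7.03
tool_pos: [0.5242, 0.1306, 0.0223]
tcp_rot: [[0.052, 0.999, -0.004], [0.999, -0.052, -0.001], [-0.001, -0.004, -1.0]]
force: [-0.2, -0.2, 0.1]
gripper_width: 0.0003
grip_force: 0.0
```

```bash
python3 - <<'E'
from h import *
f=grab_frame("wrist"); W=cloud(f); s=read_state(); p=s["tool_pos"]; print(p,s["force"])
for c in (313,323):
    for r in range(230,252,2): print(c,r,np.round(W[r,c],3))
g=grab_frame("side"); V=cloud(g); u,v=proj(g,p); print(u,v)
u=int(u);v=int(v)
for r in range(v-22,v+14,2): print(r,np.round(V[r,u],3),g["image"][r,u])
E
```

```text
[0.52470944 0.13089642 0.02317647] [0.06510595 0.02598592 0.5598299 ]
313 230 [0.52  0.129 0.013]
313 232 [0.52  0.128 0.013]
313 234 [0.52  0.127 0.013]
313 236 [0.52  0.125 0.013]
313 238 [0.52  0.124 0.013]
313 240 [0.52  0.122 0.013]
313 242 [0.522 0.143 0.059]
313 244 [0.522 0.142 0.062]
313 246 [0.522 0.142 0.063]
313 248 [0.522 0.143 0.066]
313 250 [0.522 0.143 0.069]
323 230 [0.527 0.129 0.013]
323 232 [0.527 0.127 0.013]
323 234 [0.527 0.126 0.014]
323 236 [0.527 0.125 0.013]
323 238 [0.527 0.123 0.013]
323 240 [0.526 0.122 0.012]
323 242 [0.526 0.121 0.013]
323 244 [0.527 0.141 0.059]
323 246 [0.527 0.141 0.061]
323 248 [0.527 0.14  0.062]
323 250 [0.527 0.141 0.066]
346.59217585625635 264.1013513303268
242 [0.528 0.157 0.175] [94 96 87]
244 [0.528 0.154 0.161] [56 55 48]
246 [0.528 0.127 0.116] [56 51 40]
248 [0.528 0.156 0.145] [46 44 44]
250 [0.527 0.163 0.144] [43 40 38]
252 [0.528 0.135 0.096] [48 47 39]
254 [0.527 0.141 0.093] [50 50 44]
256 [0.527 0.14  0.081] [62 60 58]
258 [0.527 0.139 0.069] [63 62 56]
260 [0.527 0.111 0.018] [62 62 60]
262 [0.527 0.116 0.013] [57 63 59]
264 [0.527 0.124 0.013] [62 65 67]
266 [0.527 0.129 0.01 ] [63 66 63]
268 [0.526 0.184 0.079] [41 42 44]
270 [0.525 0.192 0.079] [33 29 35]
272 [0.525 0.196 0.075] [25 25 31]
274 [0.523 0.362 0.317] [28 22 24]
276 [0.523 0.368 0.317] [32 31 37]
```

Both cameras show the real fingertips about 35 mm above the reported TCP, which explains why the grip missed. From here I'll plan with tip z = tool z + 0.035.

jog_arm(
  deltas=[
    [[0, 0, 0], [0, 0, 0], 55],
    [[0, 0, 0], [0, 0, 0], 55],
    [[0, 0, 0], [0, 0, 0], 55],
    [[0, 0, 0], [0, 0, 0], 55],
    [[0, 0, 0], [0, 0, 0], 55],
    [[0, 0, 0], [0, 0, 0], 55],
    [[0, 0, 0], [0, 0, 0.005], 55],
    [[0, 0, 0], [0.01, 0, 0.003], 55],
  ],
)

```text
time: 7.8
tool_pos: [0.5268, 0.1386, 0.0161]
tcp_rot: [[0.056, 0.998, -0.001], [0.998, -0.056, -0.002], [-0.002, -0.0, -1.0]]
force: [-0.4, -0.5, -0.3]
gripper_width: 0.0481
grip_force: 0.0
```

jog_arm(
  deltas=[
    [[0, 0, 0], [0.015, 0, 0], 55],
    [[0, 0, 0], [0.02, 0, 0], 55],
    [[0, 0, 0], [0.015, 0, 0], 55],
    [[0, 0, 0], [0, 0, 0], 0],
    [[0, 0, 0], [0, 0, 0], 0],
    [[0, 0, 0], [0, 0, 0], 0],
    [[0, 0, 0], [0, 0, 0], 0],
    [[0, 0, 0], [0, 0, 0], 0],
  ],
  force=30,
)

```text
time: 8.47
tool_pos: [0.5268, 0.1896, 0.0162]
tcp_rot: [[0.054, 0.999, -0.005], [0.999, -0.054, -0.002], [-0.002, -0.004, -1.0]]
force: [-13.4, -1.5, 9.9]
gripper_width: 0.0222
grip_force: 6.3
```

jog_arm(
  deltas=[
    [[0, 0, 0], [0, 0, 0], 0],
    [[0, 0, 0], [0, 0, 0], 0],
  ],
)

```text
time: 8.63
tool_pos: [0.5248, 0.1898, 0.0161]
tcp_rot: [[0.053, 0.999, -0.007], [0.999, -0.053, -0.003], [-0.003, -0.007, -1.0]]
force: [-10.6, -0.6, 7.1]
gripper_width: 0.0178
grip_force: 30.0
```

jog_arm(
  deltas=[
    [[0, 0, 0], [-0.008, -0.001, 0], 0],
    [[0, 0, 0], [-0.012, 0, 0], 0],
    [[0, 0, 0], [-0.012, 0, 0], 0],
    [[0, 0, 0], [-0.012, 0, 0], 0],
    [[0, 0, 0], [-0.01, 0, 0], 0],
    [[0, 0, 0], [-0.006, 0, 0], 0],
    [[0, 0, 0], [-0.003, 0, 0], 0],
    [[0, 0, 0], [0, 0, 0], 0],
  ],
)

```text
time: 9.3
tool_pos: [0.5218, 0.1268, 0.0162]
tcp_rot: [[0.054, 0.999, -0.005], [0.999, -0.054, -0.001], [-0.001, -0.005, -1.0]]
force: [-6.0, 0.1, 3.5]
gripper_width: 0.0178
grip_force: 30.0
```

```bash
python3 - <<'E'
from h import *
print(read_state()["force"]); f=grab_frame("top"); W=cloud(f)
m=(W[...,2]>.034)&(W[...,2]<.042)&(abs(W[...,1]-.25)<.1)&(abs(W[...,0]-.53)<.06); print(m.sum(),W[m].min(0),W[m].max(0))
E
```

```text
[-6.02934473  0.09849788  3.53307714]
331 [0.4813354  0.19223845 0.03402915] [0.5733705  0.3411548  0.04196332]
```

jog_arm(
  deltas=[
    [[0, 0, 0], [0, 0, 0], 60],
    [[0, 0, 0], [0, 0, 0], 60],
    [[0, 0, 0], [0, 0, 0], 60],
    [[0, 0, 0], [0, 0, 0], 60],
    [[0, 0, 0], [0, 0, -0.03], 100],
    [[0, 0, 0], [0, 0, -0.04], 100],
    [[0, 0, 0], [0, 0, -0.04], 100],
    [[0, 0, 0], [0, 0, -0.04], 100],
  ],
)

```text
time: 10.02
tool_pos: [0.5246, 0.1282, 0.1683]
tcp_rot: [[0.052, 0.999, -0.001], [0.999, -0.052, 0.0], [0.0, -0.001, -1.0]]
force: [0.8, 0.1, 0.4]
gripper_width: 0.0666
grip_force: 0.0
```

jog_arm(
  deltas=[
    [[0, 0, 7], [-0.03, -0.01, -0.02], 100],
    [[0, 0, 7], [-0.03, -0.01, -0.02], 100],
    [[0, 0, 7], [-0.03, -0.01, -0.02], 100],
    [[0, 0, 7], [0, 0, 0], 100],
    [[0, 0, 7], [0, 0, 0], 100],
    [[0, 0, 7], [0, 0, 0], 100],
    [[0, 0, 7], [0, 0, 0], 100],
    [[0, 0, 7], [0, 0, 0], 100],
  ],
)

```text
time: 10.68
tool_pos: [0.4802, 0.0447, 0.2272]
tcp_rot: [[0.861, 0.509, 0.001], [0.509, -0.861, -0.001], [0.001, 0.001, -1.0]]
force: [-0.2, -0.3, 0.6]
gripper_width: 0.0917
grip_force: 0.0
```

jog_arm(
  deltas=[
    [[0, 0, 7], [0, 0, 0], 100],
    [[0, 0, 7], [0, 0, 0], 100],
    [[0, 0, 0], [0, 0, 0], 100],
  ],
)

```text
time: 10.93
tool_pos: [0.4802, 0.045, 0.227]
tcp_rot: [[0.958, 0.288, 0.001], [0.288, -0.958, -0.0], [0.001, 0.001, -1.0]]
force: [0.1, -0.6, -0.6]
gripper_width: 0.0917
grip_force: 0.0
```

```bash
python3 - <<'E'
from h import *
print(read_state()["tool_pos"],read_state()["joints"]); to(.4465,-.059,.22,-73.4)
f=grab_frame("top"); W=cloud(f)
m=(W[...,2]>.118)&(W[...,2]<.155)&(abs(W[...,1]+.059)<.05)&(abs(W[...,0]-.447)<.04); print(m.sum(),np.median(W[m],0))
m=(W[...,2]>.034)&(W[...,2]<.042)&(abs(W[...,1]-.25)<.1)&(abs(W[...,0]-.53)<.06); print(m.sum(),W[m].min(0),W[m].max(0))
E
```

```text
[0.48021547 0.04498576 0.22701853] [ 32.34358259  11.26256198 -45.70792134 109.24532798   9.05583689
  63.09092406 -90.20567366]
turn z 0.1 shift x -0.0620 y 0.0900 z 0.0070 | th -73.3 tilt 0.04 -0.02 t=10.9 w=0.092
62 [ 0.44764822 -0.05796019  0.14065173]
537 [0.48166739 0.16658081 0.03401161] [0.57398279 0.34526213 0.04197192]
```

jog_arm(
  deltas=[
    [[0, 0, 0], [-0.015, 0.022, 0], 100],
    [[0, 0, 0], [-0.015, 0.022, 0], 100],
    [[0, 0, 0], [-0.016, 0.023, 0.007], 100],
    [[0, 0, 0], [-0.016, 0.023, 0], 100],
    [[0, 0, 0], [0, 0, 0], 100],
  ],
)

```text
time: 11.4
tool_pos: [0.4449, -0.0648, 0.2191]
tcp_rot: [[0.957, 0.289, -0.002], [0.289, -0.957, -0.003], [-0.003, 0.002, -1.0]]
force: [-1.0, 0.2, -0.1]
gripper_width: 0.0918
grip_force: 0.0
```

```bash
python3 - <<'E'
from h import *
f=grab_frame("wrist"); W=cloud(f); save(f,"w4.png")
P=W[(W[...,2]>.133)&(W[...,2]<.15)&(abs(W[...,1]+.059)<.05)&(abs(W[...,0]-.447)<.05)]
B=W[(W[...,2]>.105)&(W[...,2]<.125)&(abs(W[...,1]+.059)<.05)&(abs(W[...,0]-.447)<.05)]
print(len(P),np.median(P,0),cv2.minAreaRect(P[:,:2].astype(np.float32)*1000)); print(len(B),cv2.minAreaRect(B[:,:2].astype(np.float32)*1000))
c=cv2.minAreaRect(P[:,:2].astype(np.float32)*1000)[0]; to(c[0]/1000,c[1]/1000,.086)
E
```

```text
483 [ 0.44979735 -0.06107252  0.14143637] ((448.7801208496094, -61.3072509765625), (17.606613159179688, 17.577579498291016), 16.696088790893555)
823 ((450.0290832519531, -60.92403030395508), (15.390475273132324, 67.6519546508789), 15.555013656616211)
turn z -0.0 shift x 0.0029 y -0.0000 z 0.1335 | th -73.1 tilt -0.05 -0.07 t=11.4 w=0.092
```

View pics/w4.png

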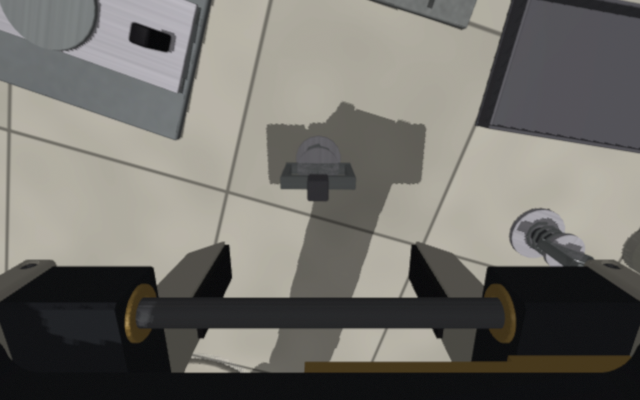

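A's knob is at (318,188), centred under the fingers and aligned. I'll grasp it.

jog_arm(
  deltas=[
    [[0, 0, 0], [0.003, 0, 0.035], 60],
    [[0, 0, 0], [0, 0, 0.035], 60],
    [[0, 0, 0], [0, 0, 0.03], 50],
    [[0, 0, 0], [0, 0, 0.02], 50],
    [[0, 0, 0], [0, 0, 0.01], 50],
    [[0, 0, 0], [0, 0, 0.005], 50],
    [[0, 0, 0], [0, 0, 0], 0],
    [[0, 0, 0], [0, 0, 0], 0],
  ],
  force=40,
)

```text
time: 12.12
tool_pos: [0.451, -0.0577, 0.0857]
tcp_rot: [[0.956, 0.293, 0.002], [0.293, -0.956, 0.0], [0.002, 0.0, -1.0]]
force: [0.8, 0.4, 0.6]
gripper_width: 0.0431
grip_force: 0.0
```

jog_arm(
  deltas=[
    [[0, 0, 0], [0, 0, 0], 0],
    [[0, 0, 0], [0, 0, 0], 0],
    [[0, 0, 0], [0, 0, 0], 0],
    [[0, 0, 0], [0, 0, 0], 0],
    [[0, 0, 0], [0, 0, 0], 0],
    [[0, 0, 0], [0, 0, 0], 0],
  ],
)

```text
time: 12.62
tool_pos: [0.4502, -0.0585, 0.0851]
tcp_rot: [[0.956, 0.292, 0.001], [0.292, -0.956, -0.001], [0.001, 0.001, -1.0]]
force: [0.1, -1.0, 0.4]
gripper_width: 0.0175
grip_force: 39.9
```

jog_arm(
  deltas=[
    [[0, 0, 0], [0, 0, -0.02], 0],
    [[0, 0, 0], [0, 0, -0.035], 0],
    [[0, 0, 0], [0, 0, -0.035], 0],
    [[0, 0, 0], [0, 0, -0.02], 0],
  ],
)

```text
time: 12.95
tool_pos: [0.4509, -0.0576, 0.1976]
tcp_rot: [[0.956, 0.293, 0.003], [0.293, -0.956, -0.0], [0.002, 0.001, -1.0]]
force: [1.4, -0.5, -2.0]
gripper_width: 0.0177
grip_force: 39.9
```

```bash
python3 - <<'E'
from h import *
s=read_state(); print(s["grip_force"],s["gripper_width"],s["tool_pos"],s["force"])
f=grab_frame("top"); W=cloud(f)
m=(W[...,2]>.035)&(W[...,2]<.0412)&(abs(W[...,1]-.25)<.12)&(abs(W[...,0]-.53)<.06); P=W[m]
hsv=cv2.cvtColor(f["image"],cv2.COLOR_RGB2HSV); 
u,v=proj(f,(.528,.238,.037)); print(u,v)
cv2.imwrite("pics/p5.png",cv2.resize(f["image"][int(v)-30:int(v)+30,int(u)-50:int(u)+50],None,fx=6,fy=6,interpolation=cv2.INTER_CUBIC)[:,:,::-1])
to(.528,.238,.20,-3)
E
```

```text
39.8871374130249 0.017744682597931653 [ 0.45092684 -0.05763622  0.19762636] [ 1.39937782 -0.53901687 -2.00785262]
248.56866107080003 232.6297490259042
turn z -70.0 shift x 0.2995 y 0.0593 z 0.0004 | th -73.0 tilt 0.42 -0.12 t=13.0 w=0.018
```

View pics/p5.png

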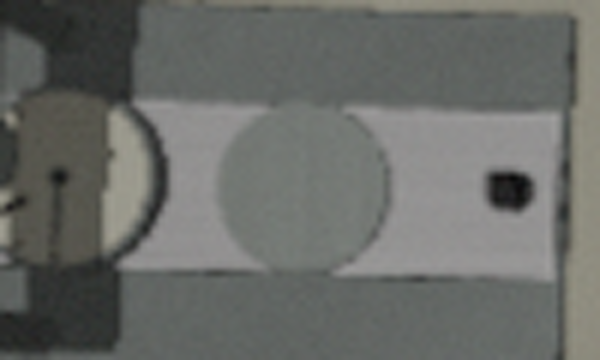

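The plate centre in the crop is at (304,186), which matches (0.528, 0.239). I'll carry small over.

jog_arm(
  deltas=[
    [[0, 0, -7], [0, 0, 0], 0],
    [[0, 0, -7], [0, 0, 0], 0],
    [[0, 0, -7], [0, 0, 0], 0],
    [[0, 0, -7], [0, 0, 0], 0],
    [[0, 0, -7], [0, 0, 0], 0],
    [[0, 0, -7], [0.03, 0.005, 0], 0],
    [[0, 0, -7], [0.03, 0.005, 0], 0],
    [[0, 0, -7], [0.03, 0.005, 0], 0],
  ],
)

```text
time: 13.67
tool_pos: [0.5095, 0.0103, 0.1943]
tcp_rot: [[0.29, 0.957, -0.0], [0.957, -0.29, -0.001], [-0.001, 0.0, -1.0]]
force: [0.6, 0.4, -1.0]
gripper_width: 0.0178
grip_force: 39.9
```

jog_arm(
  deltas=[
    [[0, 0, -7], [0.03, 0.005, 0], 0],
    [[0, 0, -7], [0.03, 0.005, 0], 0],
    [[0, 0, 0], [0.03, 0.005, 0], 0],
    [[0, 0, 0], [0.03, 0.005, 0], 0],
    [[0, 0, 0], [0.03, 0.005, 0], 0],
    [[0, 0, 0], [0.02, 0.005, 0], 0],
    [[0, 0, 0], [0, 0, 0], 0],
  ],
)

```text
time: 14.25
tool_pos: [0.5575, 0.182, 0.1946]
tcp_rot: [[0.046, 0.999, -0.0], [0.999, -0.046, 0.005], [0.005, -0.001, -1.0]]
force: [-0.1, 0.6, -0.4]
gripper_width: 0.0178
grip_force: 40.0
```

```bash
python3 - <<'E'
from h import *
s=read_state(); print(s["grip_force"],s["gripper_width"],s["tool_pos"],s["force"],s["joints"]); to(.528,.239,.1235,-3)
E
```

```text
39.950140714645386 0.01782494064229085 [0.55752902 0.18204358 0.19457984] [-0.14672879  0.58084678 -0.35927477] [ 18.40350853  28.6372402  -52.27944536  97.43054688  24.25477231
  66.00044767 -43.18167158]
turn z 0.4 shift x 0.0553 y -0.0325 z 0.0711 | th -2.6 tilt -0.02 0.26 t=14.2 w=0.018
```

jog_arm(
  deltas=[
    [[0, 0, 0], [0.025, -0.016, 0], 0],
    [[0, 0, 0], [0.025, -0.016, 0], 0],
    [[0, 0, 0], [0.005, 0, 0], 0],
    [[0, 0, 0], [0, 0, 0.02], 0],
    [[0, 0, 0], [0, 0, 0.02], 0],
    [[0, 0, 0], [0, 0, 0.015], 0],
    [[0, 0, 0], [0, 0, 0.01], 0],
    [[0, 0, 0], [0, 0, 0], 0],
  ],
)

```text
time: 14.92
tool_pos: [0.5275, 0.2305, 0.1271]
tcp_rot: [[0.053, 0.999, -0.004], [0.999, -0.053, -0.002], [-0.002, -0.004, -1.0]]
force: [0.2, -0.2, -1.9]
gripper_width: 0.0178
grip_force: 40.0
```

```bash
python3 - <<'E'
from h import *
s=read_state(); print(s["grip_force"],s["gripper_width"],s["tool_pos"],s["force"]); to(.528,.239,.1225,-3)
f=grab_frame("wrist"); save(f,"w6.png")
E
```

```text
39.99943435192108 0.017781043754132364 [0.52748789 0.230527   0.12713477] [ 0.24713112 -0.22172984 -1.91997903]
turn z -0.0 shift x 0.0085 y 0.0001 z 0.0046 | th -3.0 tilt -0.25 -0.11 t=14.9 w=0.018
```

View pics/w6.png

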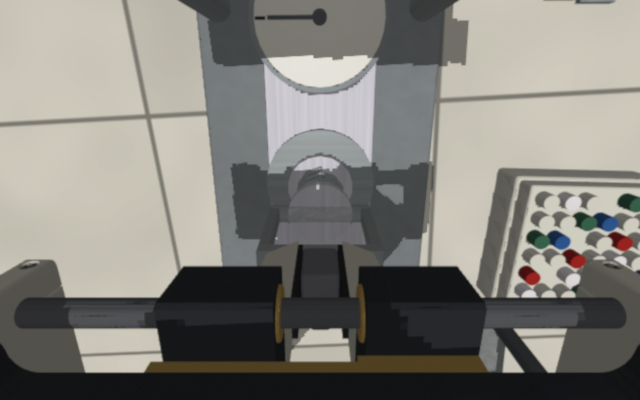

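The hold-down hangs at (322,190) over the plate. The plate's far edge is at (322,129), and I'll check centring from that.

```bash
python3 - <<'E'
from h import *
f=grab_frame("wrist"); p=plane(f,322,129,.037); print(p, plane(f,268,180,.037),plane(f,377,180,.037))
c=p-np.array([.0023,.046,0]); print(c); to(c[0],c[1],.1225,-3)
E
```

```text
[0.53337616 0.28425453 0.037     ] [0.48484694 0.24357452 0.037     ] [0.57833183 0.2386779  0.037     ]
[0.53107616 0.23825453 0.037     ]
turn z -0.0 shift x 0.0064 y 0.0016 z 0.0072 | th -3.0 tilt -0.04 -0.00 t=15.0 w=0.018
```

jog_arm(
  deltas=[
    [[0, 0, 0], [0.0065, 0.001, 0], 0],
    [[0, 0, 0], [0, 0, 0.003], 0],
    [[0, 0, 0], [0, 0, 0.003], 0],
    [[0, 0, 0], [0, 0, 0.001], 0],
    [[0, 0, 0], [0, 0, 0], 0],
  ],
)

```text
time: 15.43
tool_pos: [0.5311, 0.2393, 0.1232]
tcp_rot: [[0.052, 0.999, 0.001], [0.999, -0.052, 0.001], [0.001, 0.001, -1.0]]
force: [1.2, 2.2, 0.6]
gripper_width: 0.0179
grip_force: 40.0
```

jog_arm(
  deltas=[
    [[0, 0, 0], [0, 0, 0], 60],
    [[0, 0, 0], [0, 0, 0], 60],
    [[0, 0, 0], [0, 0, 0], 60],
    [[0, 0, 0], [0, 0, 0], 60],
    [[0, 0, 0], [0, 0, -0.02], 60],
    [[0, 0, 0], [0, 0, -0.03], 60],
    [[0, 0, 0], [0, 0, -0.03], 60],
    [[0, 0, 0], [-0.01, 0, 0], 60],
  ],
)

```text
time: 16.1
tool_pos: [0.5324, 0.2332, 0.2089]
tcp_rot: [[0.05, 0.999, 0.008], [0.999, -0.05, 0.005], [0.006, 0.008, -1.0]]
force: [0.4, 1.4, 1.0]
gripper_width: 0.055
grip_force: 0.0
```

jog_arm(
  deltas=[
    [[0, 0, 0], [-0.04, 0, 0], 60],
    [[0, 0, 0], [-0.04, -0.001, 0], 60],
    [[0, 6, 0], [0, 0, 0], 60],
    [[0, 6, 0], [0, 0, 0], 60],
    [[0, 6, 0], [0, 0, 0], 60],
    [[0, 6, 0], [0, 0, 0], 60],
    [[0, 6, 0], [0, 0, 0], 60],
    [[0, 0, 0], [0, 0, 0], 60],
  ],
)

```text
time: 16.77
tool_pos: [0.5255, 0.1411, 0.1996]
tcp_rot: [[0.059, 0.998, 0.029], [0.862, -0.065, 0.503], [0.503, -0.005, -0.864]]
force: [-0.2, -2.1, -1.4]
gripper_width: 0.0548
grip_force: 0.0
```

```bash
cat >> h.py <<'E'
def tox(x,y,z):
    "shift in present tool axes, any tilt; also tip"
    s=read_state(); R=np.array(s["tcp_rot"]); p=np.array(s["tool_pos"]); print("shift",np.round(R.T@(np.array([x,y,z])-p),4),"tcp",np.round(p,4),"tip",np.round(p-.035*R[:,2],4),"t",s["time"])
E
python3 - <<'E'
from h import *
f=grab_frame("top"); W=cloud(f)
def b(z0,z1,x0,x1,y0,y1):
    m=(W[...,2]>z0)&(W[...,2]<z1)&(W[...,0]>x0)&(W[...,0]<x1)&(W[...,1]>y0)&(W[...,1]<y1); return m.sum(), np.round(np.median(W[m],0),4),np.round(W[m].min(0),3),np.round(W[m].max(0),3)
print("knob",b(.165,.19,.49,.57,.2,.28)); print(np.round(read_state()["joints"],0))
tox(.5245,.1285+.0175,.018)
E
```

```text
knob (np.int64(46), array([0.5308, 0.25  , 0.1809]), array([0.522, 0.241, 0.168]), array([0.54 , 0.259, 0.188]))
[ 55.  31. -67. 109.  -1.  51. -10.]
shift [-0.0896  0.      0.1592] tcp [0.5251 0.1437 0.2006] tip [0.5242 0.1262 0.2309] t 16.8167
```

```bash
python3 - <<'E'
from h import *
f=grab_frame("top"); g=grab_frame("side")
u,v=proj(f,(.53,.24,.08)); a=cv2.resize(f["image"][int(v)-30:int(v)+30,int(u)-40:int(u)+40],(400,300),interpolation=cv2.INTER_CUBIC)
u2,v2=proj(g,(.53,.25,.08)); b=cv2.resize(g["image"][int(v2)-30:int(v2)+30,int(u2)-40:int(u2)+40],(400,300),interpolation=cv2.INTER_CUBIC)
cv2.imwrite("pics/p7.png",np.hstack([a,b])[:,:,::-1]); print(int(u)-40,int(v)-30,int(u2)-40,int(v2)-30)
print(proj(f,(.5245,.1285,.078)),proj(f,(.53,.2385,.037)))
V=cloud(g); m=(V[...,2]>.165)&(V[...,2]<.19)&(abs(V[...,0]-.53)<.04)&(abs(V[...,1]-.245)<.04); print(V[m].min(0),V[m].max(0))
E
```

```text
205 200 303 256
(np.float64(281.7673264049032), np.float64(232.0597782823783)) (np.float64(248.4142639944784), np.float64(232.0089755084689))
[0.52452463 0.2391929  0.16522394] [0.54165985 0.25732644 0.1851148 ]
```

View pics/p7.png

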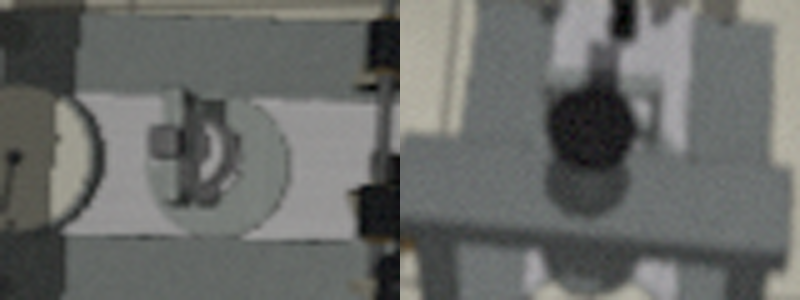

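The hold-down stands about 10 mm off centre towards +y. I'll regrasp it and centre it.

jog_arm(
  deltas=[
    [[0, -6, 0], [0, 0, 0], 60],
    [[0, -6, 0], [0, 0, 0], 60],
    [[0, -6, 0], [0, 0, 0], 60],
    [[0, -6, 0], [0, 0, 0], 60],
    [[0, -6, 0], [0, 0, 0], 60],
    [[0, 0, 0], [0.04, 0.001, 0], 60],
    [[0, 0, 0], [0.04, 0.001, 0], 60],
    [[0, 0, 0], [0.025, 0.001, 0], 60],
  ],
)

```text
time: 17.58
tool_pos: [0.5315, 0.2618, 0.2052]
tcp_rot: [[0.044, 0.999, 0.004], [0.999, -0.044, 0.002], [0.002, 0.004, -1.0]]
force: [-0.2, 0.5, -0.1]
gripper_width: 0.0552
grip_force: 0.0
```

```bash
python3 - <<'E'
from h import *
to(.531,.249,.1225,-3); f=grab_frame("wrist"); W=cloud(f)
m=(W[...,2]>.172)&(W[...,2]<.19)&(abs(W[...,1]-.25)<.03)&(abs(W[...,0]-.531)<.02); P=W[m]; print(len(P),P.min(0),P.max(0),cv2.minAreaRect(P[:,:2].astype(np.float32)*1000))
E
```

```text
turn z 0.5 shift x -0.0128 y 0.0002 z 0.0827 | th -2.5 tilt 0.24 0.12 t=17.6 w=0.055
645 [0.5237102  0.23917759 0.17211959] [0.54133041 0.25777797 0.18019741] ((532.5706176757812, 248.4945068359375), (18.056446075439453, 17.039270401000977), 87.32939147949219)
```

jog_arm(
  deltas=[
    [[0, 0, 0.5], [-0.013, 0.001, 0], 60],
    [[0, 0, 0], [0, 0, 0.03], 50],
    [[0, 0, 0], [0, 0, 0.03], 50],
    [[0, 0, 0], [0, 0, 0.02], 50],
    [[0, 0, 0], [0, 0, 0.003], 0],
    [[0, 0, 0], [0, 0, 0], 0],
    [[0, 0, 0], [0, 0, 0], 0],
    [[0, 0, 0], [0, 0, 0], 0],
  ],
)

```text
time: 18.3
tool_pos: [0.5346, 0.2421, 0.122]
tcp_rot: [[0.06, 0.998, 0.003], [0.998, -0.06, 0.001], [0.001, 0.003, -1.0]]
force: [0.1, -0.2, 0.3]
gripper_width: 0.024
grip_force: 0.0
```

jog_arm(
  deltas=[
    [[0, 0, 0], [0, 0, 0], 0],
    [[0, 0, 0], [0, 0, 0], 0],
    [[0, 0, 0], [0, 0, 0], 0],
    [[0, 0, 0], [0, 0, -0.005], 0],
    [[0, 0, 0], [-0.005, 0, 0], 0],
    [[0, 0, 0], [-0.005, 0, 0], 0],
    [[0, 0, 0], [0, 0, 0], 0],
    [[0, 0, 0], [0, 0, 0], 0],
  ],
)

```text
time: 18.97
tool_pos: [0.5329, 0.2293, 0.1244]
tcp_rot: [[0.063, 0.998, -0.001], [0.998, -0.063, -0.001], [-0.001, -0.001, -1.0]]
force: [0.1, 0.2, -2.0]
gripper_width: 0.0177
grip_force: 39.9
```

```bash
python3 - <<'E'
from h import *
s=read_state(); print(s["force"],s["gripper_width"],s["grip_force"]); to(.531,.2385,.1235,-3); f=grab_frame("wrist"); save(f,"w8.png")
g=grab_frame("top"); W=cloud(g)
m=(W[...,2]>.172)&(W[...,2]<.19)&(abs(W[...,1]-.24)<.04)&(abs(W[...,0]-.531)<.012); P=W[m]; print(len(P),P.min(0) if len(P) else 0,P.max(0)if len(P) else 0)
E
```

```text
[ 0.07907866  0.18392642 -2.03286089] 0.017680560944588947 39.86410439014435
turn z -0.6 shift x 0.0091 y -0.0024 z 0.0009 | th -3.6 tilt -0.04 -0.05 t=19.0 w=0.018
0 0 0
```

View pics/w8.png

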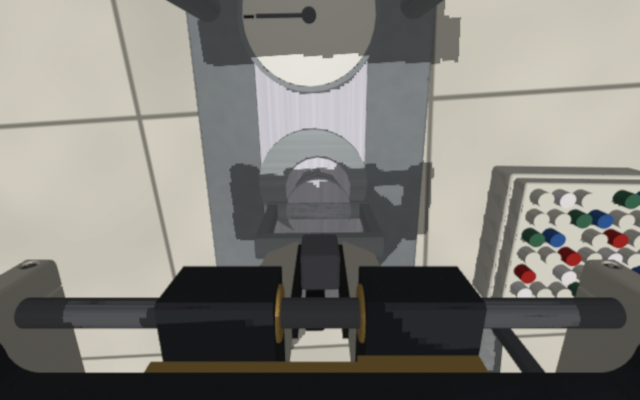

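```bash
python3 - <<'E'
from h import *
f=grab_frame("wrist"); print(plane(f,313,128,.037)-[.0025,.046,0],plane(f,318,158,.048)-[.0015,.027,0],f["image"][120:200:3,318].tolist())
W=cloud(f); m=(W[...,2]>.165)&(W[...,2]<.19)&(abs(W[...,1]-.24)<.05)&(abs(W[...,0]-.531)<.009); print(W[m].min(0),W[m].max(0))
E
```

```text
[0.52896126 0.23887716 0.037     ] [0.53262945 0.23530297 0.048     ] [[204, 202, 208], [204, 201, 208], [204, 202, 208], [193, 191, 197], [158, 163, 163], [160, 166, 167], [157, 163, 163], [155, 161, 161], [153, 158, 159], [156, 162, 162], [153, 159, 160], [151, 157, 158], [101, 102, 104], [206, 204, 211], [207, 205, 212], [206, 204, 211], [143, 144, 146], [90, 93, 93], [77, 80, 80], [88, 88, 91], [185, 182, 189], [199, 196, 203], [195, 194, 200], [153, 151, 156], [107, 105, 109], [107, 105, 109], [107, 105, 109]]
[0.52200776 0.22257367 0.16503944] [0.53999331 0.24571208 0.18994801]
```

jog_arm(
  deltas=[
    [[0, 0, 0], [0.003, -0.002, 0], 0],
    [[0, 0, 0], [0, 0, 0], 0],
    [[0, 0, 0], [0, 0, 0.002], 0],
    [[0, 0, 0], [0, 0, 0.002], 0],
    [[0, 0, 0], [0, 0, 0], 0],
    [[0, 0, 0], [0, 0, 0], 0],
  ],
)

```text
time: 19.62
tool_pos: [0.5312, 0.2339, 0.1209]
tcp_rot: [[0.061, 0.998, 0.0], [0.998, -0.061, 0.0], [0.0, 0.0, -1.0]]
force: [-0.2, 1.1, 0.6]
gripper_width: 0.0178
grip_force: 39.9
```

jog_arm(
  deltas=[
    [[0, 0, 0], [0, 0, 0], 60],
    [[0, 0, 0], [0, 0, 0], 60],
    [[0, 0, 0], [0, 0, 0], 60],
    [[0, 0, 0], [0, 0, 0], 60],
    [[0, 0, 0], [0, 0, 0], 60],
    [[0, 0, 0], [0, 0, -0.02], 60],
    [[0, 0, 0], [0, 0, -0.03], 60],
    [[0, 0, 0], [0, 0, -0.03], 60],
  ],
)

```text
time: 20.28
tool_pos: [0.5303, 0.2332, 0.2008]
tcp_rot: [[0.061, 0.998, -0.003], [0.998, -0.061, -0.001], [-0.001, -0.003, -1.0]]
force: [0.7, 0.3, 0.0]
gripper_width: 0.0549
grip_force: 0.0
```

```bash
cat >> h.py <<'E'
def knob(n,x,y,z,r=.05,dz=.009):
    f=grab_frame(n); W=cloud(f)
    m=(W[...,2]>z-dz)&(W[...,2]<z+.01)&(abs(W[...,1]-y)<r)&(abs(W[...,0]-x)<r); P=W[m]
    if len(P)>3: print(n,len(P),np.round(P.min(0),3),np.round(P.max(0),3),[np.round(q,1) for q in cv2.minAreaRect(P[:,:2].astype(np.float32)*1000)])
    return f,W
E
python3 - <<'E'
from h import *
knob("wrist",.531,.2385,.18,.03); knob("top",.531,.24,.18,.03); tox(.5245,.1285,.2)
E
```

```text
wrist 737 [0.521 0.231 0.171] [0.539 0.25  0.18 ] [array([530.1, 240.6]), array([18.2, 17.7]), np.float64(86.8)]
shift [-0.1078 -0.003   0.0054] tcp [0.534  0.2359 0.2058] tip [0.5338 0.2358 0.2408] t 20.3833
```

jog_arm(
  deltas=[
    [[0, 0, 0], [-0.035, -0.001, 0], 60],
    [[0, 0, 0], [-0.035, -0.001, 0], 60],
    [[0, 0, 0], [-0.02, 0, 0], 60],
    [[0, 6, 0], [0, 0, 0], 60],
    [[0, 6, 0], [0, 0, 0], 60],
    [[0, 6, 0], [0, 0, 0], 60],
    [[0, 6, 0], [0, 0, 0], 60],
    [[0, 6, 0], [0, 0, 0], 60],
  ],
)

```text
time: 21.05
tool_pos: [0.5246, 0.1431, 0.2016]
tcp_rot: [[0.053, 0.998, 0.035], [0.863, -0.063, 0.501], [0.503, 0.003, -0.865]]
force: [-0.0, 0.8, -0.9]
gripper_width: 0.0557
grip_force: 0.0
```

jog_arm(
  deltas=[
    [[0, 0, 0], [0, 0, 0], 60],
    [[0, 0, 0], [0, 0, 0], 60],
  ],
)

```text
time: 21.22
tool_pos: [0.5237, 0.1407, 0.1993]
tcp_rot: [[0.06, 0.998, 0.031], [0.864, -0.068, 0.5], [0.501, -0.003, -0.866]]
force: [-0.1, 0.5, -1.0]
gripper_width: 0.055
grip_force: 0.0
```

```bash
python3 - <<'E'
from h import *
tox(.5245,.1285+.0175,.020); tox(.5245,.1285+.0175,.020)
f,W=knob("wrist",.5245,.1285,.078,.03,.006); knob("top",.5245,.1285,.078,.03,.006)
E
```

```text
shift [-0.0851  0.001   0.1579] tcp [0.5237 0.1407 0.1993] tip [0.5227 0.1232 0.2296] t 21.2167
shift [-0.0851  0.001   0.1579] tcp [0.5237 0.1407 0.1993] tip [0.5227 0.1232 0.2296] t 21.2167
wrist 346 [0.513 0.119 0.072] [0.531 0.137 0.08 ] [array([522.4, 127.7]), array([18.1, 17.4]), np.float64(86.4)]
top 13 [0.512 0.121 0.074] [0.528 0.137 0.086] [array([520.2, 129.2]), array([15.9, 15.4]), np.float64(89.4)]
```

jog_arm(
  deltas=[
    [[0, 0, 0], [-0.017, -0.0005, 0.032], 60],
    [[0, 0, 0], [-0.017, -0.0005, 0.032], 60],
    [[0, 0, 0], [-0.017, 0, 0.032], 60],
    [[0, 0, 0], [-0.017, 0, 0.032], 60],
    [[0, 0, 0], [-0.017, 0, 0.03], 60],
    [[0, 0, 0], [0, 0, 0], 0],
    [[0, 0, 0], [0, 0, 0], 0],
    [[0, 0, 0], [0, 0, 0], 0],
  ],
  force=30,
)

```text
time: 21.98
tool_pos: [0.5242, 0.1512, 0.0237]
tcp_rot: [[0.049, 0.998, 0.032], [0.865, -0.059, 0.499], [0.5, 0.003, -0.866]]
force: [0.1, 1.0, 0.4]
gripper_width: 0.0396
grip_force: 0.0
```

jog_arm(
  deltas=[
    [[0, 0, 0], [0, 0, 0], 0],
    [[0, 0, 0], [0, 0, 0], 0],
    [[0, 0, 0], [0, 0, 0], 0],
    [[0, 0, 0], [0, 0, 0], 0],
    [[0, 0, 0], [0, 0, 0], 0],
  ],
)

```text
time: 22.4
tool_pos: [0.5234, 0.1494, 0.0228]
tcp_rot: [[0.052, 0.998, 0.032], [0.865, -0.061, 0.499], [0.5, 0.001, -0.866]]
force: [-2.7, -1.4, 8.2]
gripper_width: 0.0174
grip_force: 30.0
```

jog_arm(
  deltas=[
    [[0, 0, 0], [0.004, 0, 0.0025], 0],
    [[0, 0, 0], [0.007, 0, 0.004], 0],
    [[0, 0, 0], [0.0087, 0, 0.005], 0],
    [[0, 0, 0], [0.0087, 0, 0.005], 0],
    [[0, 0, 0], [0.0087, 0, 0.005], 0],
    [[0, 0, 0], [0.0087, 0, 0.005], 0],
    [[0, 0, 0], [0.0087, 0, 0.005], 0],
    [[0, 0, 0], [0.0087, 0, 0.005], 0],
  ],
)

```text
time: 23.07
tool_pos: [0.527, 0.2232, 0.0229]
tcp_rot: [[0.052, 0.998, 0.03], [0.864, -0.06, 0.499], [0.5, 0.0, -0.866]]
force: [-3.7, -1.5, 9.2]
gripper_width: 0.0173
grip_force: 30.0
```

jog_arm(
  deltas=[
    [[0, 0, 0], [0.0087, 0, 0.005], 0],
    [[0, 0, 0], [0.0087, 0, 0.005], 0],
    [[0, 0, 0], [0.0087, 0, 0.005], 0],
    [[0, 0, 0], [0.0087, 0, 0.005], 0],
    [[0, 0, 0], [0.0087, 0, 0.005], 0],
    [[0, 0, 0], [0.0087, 0, 0.005], 0],
    [[0, 0, 0], [0.006, 0, 0.0035], 0],
    [[0, 0, 0], [0, 0, 0], 0],
  ],
)

```text
time: 23.73
tool_pos: [0.5302, 0.2898, 0.0225]
tcp_rot: [[0.051, 0.998, 0.028], [0.865, -0.058, 0.498], [0.499, -0.001, -0.867]]
force: [-5.6, -2.0, 8.3]
gripper_width: 0.0177
grip_force: 30.0
```

```bash
python3 - <<'E'
from h import *
s=read_state(); print(s["force"],s["gripper_width"],s["grip_force"]); tox(.53,.2695+.0175,.02)
knob("top",.529,.265,.078,.04,.006)
E
```

```text
[-5.60285183 -1.98819448  8.2918094 ] 0.017650420622368056 30.00375598669052
shift [-0.0036 -0.      0.0008] tcp [0.5302 0.2898 0.0225] tip [0.5292 0.2723 0.0528] t 23.7333
top 19 [0.524 0.261 0.072] [0.544 0.278 0.085] [array([534. , 269.4]), array([19.6, 16.1]), np.float64(0.5)]
```

jog_arm(
  deltas=[
    [[0, 0, 0], [0.0026, 0, 0.0015], 0],
    [[0, 0, 0], [0.0026, 0, 0.0015], 0],
    [[0, 0, 0], [0, 0, 0], 0],
  ],
)

```text
time: 24.03
tool_pos: [0.5302, 0.2906, 0.0215]
tcp_rot: [[0.054, 0.998, 0.027], [0.868, -0.061, 0.494], [0.494, -0.003, -0.869]]
force: [-12.5, -21.7, 25.0]
gripper_width: 0.0178
grip_force: 30.0
```

jog_arm(
  deltas=[
    [[0, 0, 0], [-0.0026, 0, -0.0015], 60],
    [[0, 0, 0], [0, 0, 0], 60],
    [[0, 0, 0], [0, 0, 0], 60],
    [[0, 0, 0], [0, 0, 0], 60],
    [[0, 0, 0], [0, 0, 0], 60],
    [[0, 0, 0], [0, 0, -0.03], 60],
    [[0, 0, 0], [0, 0, -0.04], 60],
    [[0, 0, 0], [0, 0, -0.04], 60],
  ],
)

```text
time: 24.7
tool_pos: [0.5268, 0.2381, 0.1173]
tcp_rot: [[0.052, 0.998, 0.027], [0.864, -0.059, 0.5], [0.501, -0.002, -0.866]]
force: [0.2, 0.4, 0.5]
gripper_width: 0.0545
grip_force: 0.0
```

jog_arm(
  deltas=[
    [[0, 0, 0], [0, 0, -0.04], 60],
    [[0, 0, 0], [0.01, 0, -0.03], 0],
    [[0, -6, 0], [0.01, 0, -0.03], 0],
    [[0, -6, 0], [0, 0, -0.03], 0],
    [[0, -6, 0], [0, 0, -0.03], 0],
    [[0, -6, 0], [0, 0, -0.03], 0],
    [[0, -6, 0], [0, 0, -0.02], 0],
    [[0, 0, 0], [0, 0, 0], 0],
  ],
)

```text
time: 25.37
tool_pos: [0.5249, 0.184, 0.3248]
tcp_rot: [[0.05, 0.999, 0.01], [0.999, -0.05, 0.0], [0.001, 0.009, -1.0]]
force: [0.2, 3.0, 0.6]
gripper_width: 0.0129
grip_force: 0.0
```

```bash
python3 - <<'E'
from h import *
to(.5345,.3795,.33,-3); print(np.round(read_state()["joints"],0))
g=grab_frame("side"); V=cloud(g); save(g,"s9.png",(275,255,405,355),6)
f=grab_frame("top"); W=cloud(f)
for n,C in (("side",V),("top",W)):
    m=(C[...,2]>.314)&(C[...,2]<.322)&(C[...,1]>.34)&(C[...,1]<.42)&(abs(C[...,0]-.53)<.05); print(n,C[m].min(0),C[m].max(0))
hsv=cv2.cvtColor(g["image"],cv2.COLOR_RGB2HSV); m=(hsv[...,1]>90)&(hsv[...,0]<25)&(hsv[...,2]>60)&(abs(V[...,0]-.64)<.06)&(abs(V[...,1]-.38)<.08); print(np.argwhere(m)[:12].tolist(),V[m][:12].round(3).tolist())
print(proj(g,(.63,.374,.194)))
E
```

```text
turn z 0.2 shift x 0.1957 y -0.0006 z -0.0052 | th -2.8 tilt 0.55 0.02 t=25.4 w=0.013
[ 22.  18. -56.  92.  16.  77. -38.]
side [0.51510723 0.35577738 0.31406493] [0.55602355 0.39799102 0.32052082]
top [0.51358221 0.35814548 0.31404353] [0.55376045 0.39976997 0.32185133]
[[304, 304], [304, 305]] [[0.633, 0.366, 0.171], [0.63, 0.367, 0.172]]
(np.float64(304.21400826840926), np.float64(302.2295745286565))
```

View pics/s9.png

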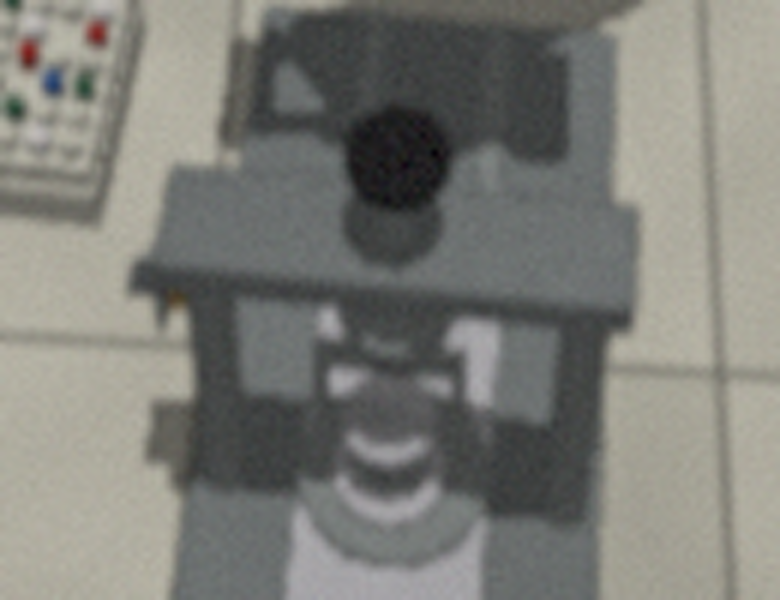

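jog_arm(
  deltas=[
    [[0, 0, 0], [0.035, 0.025, -0.01], 0],
    [[0, 0, 0], [0.035, 0.025, 0], 0],
    [[0, 0, 0], [0.035, 0.025, 0], 0],
    [[0, 0, 0], [0.035, 0.025, 0], 0],
    [[0, 0, 0], [0.035, 0.025, 0], 0],
    [[0, 0, 0], [0, 0, 0], 0],
    [[0, 0, 0], [0, 0, 0], 0],
  ],
)

```text
time: 26.05
tool_pos: [0.6548, 0.3364, 0.3219]
tcp_rot: [[0.06, 0.998, -0.008], [0.998, -0.06, -0.0], [-0.001, -0.008, -1.0]]
force: [-0.3, -0.4, 0.2]
gripper_width: 0.0001
grip_force: 0.0
```

```bash
python3 - <<'E'
from h import *
tox(.5345,.3795,.33)
f=grab_frame("wrist"); W=cloud(f); print(f["vertical_fov"])
m=(W[...,2]>.1)&(W[...,2]<.225)&(abs(W[...,0]-.65)<.05)&(abs(W[...,1]-.38)<.06)
ij=np.argwhere(m); print(len(ij),ij.min(0),ij.max(0))
r0,c0=np.maximum(ij.min(0)-25,0); r1,c1=ij.max(0)+25
np.save("wW.npy",W); print(r0,c0)
save(f,"w10.png",(c0,r0,c1,r1),5 if (c1-c0)<160 else 3)
E
```

```text
shift [ 0.0358 -0.1228 -0.0071] tcp [0.6548 0.3364 0.3219] tip [0.6551 0.3364 0.3569] t 26.05
60.44625328228667
740 [126 293] [167 317]
101 268
```

View pics/w10.png

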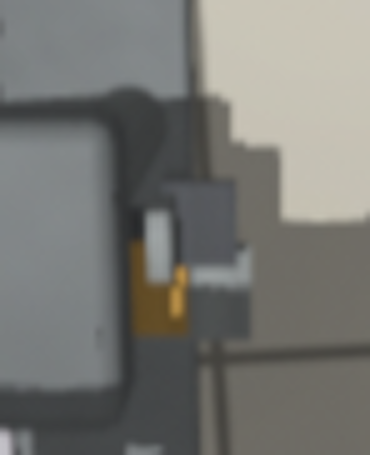

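The crop shows the flat dark pointer at (200,225), the steel tab's bright edge at (220,272) with its face at (220,310), and the brass clip at (155,290). I've now viewed 14 pictures, so everything from here is numeric.

```bash
python3 - <<'E'
import numpy as np
W=np.load("wW.npy")
for cr in range(185,350,10):
    r=101+cr//5; print(r,[tuple(np.round(W[r,268+c//5]*1000).astype(int)) for c in (158,180,200,220,240)])
E
```

```text
138 [(np.int64(638), np.int64(378), np.int64(193)), (np.int64(642), np.int64(378), np.int64(194)), (np.int64(646), np.int64(378), np.int64(196)), (np.int64(650), np.int64(378), np.int64(195)), (np.int64(648), np.int64(351), np.int64(-2))]
140 [(np.int64(638), np.int64(378), np.int64(206)), (np.int64(642), np.int64(376), np.int64(195)), (np.int64(646), np.int64(376), np.int64(194)), (np.int64(650), np.int64(376), np.int64(195)), (np.int64(648), np.int64(348), np.int64(-1))]
142 [(np.int64(639), np.int64(378), np.int64(218)), (np.int64(642), np.int64(374), np.int64(195)), (np.int64(646), np.int64(374), np.int64(193)), (np.int64(649), np.int64(374), np.int64(195)), (np.int64(648), np.int64(345), np.int64(-1))]
144 [(np.int64(639), np.int64(376), np.int64(217)), (np.int64(642), np.int64(373), np.int64(195)), (np.int64(646), np.int64(372), np.int64(195)), (np.int64(649), np.int64(372), np.int64(195)), (np.int64(648), np.int64(342), np.int64(-2))]
146 [(np.int64(639), np.int64(374), np.int64(217)), (np.int64(642), np.int64(371), np.int64(193)), (np.int64(645), np.int64(370), np.int64(194))
[... 2263 characters left out ...]
int64(633), np.int64(346), np.int64(169)), (np.int64(639), np.int64(346), np.int64(169)), (np.int64(642), np.int64(345), np.int64(165)), (np.int64(647), np.int64(345), np.int64(165)), (np.int64(651), np.int64(345), np.int64(166))]
168 [(np.int64(620), np.int64(310), np.int64(13)), (np.int64(628), np.int64(309), np.int64(12)), (np.int64(633), np.int64(306), np.int64(-1)), (np.int64(639), np.int64(305), np.int64(-1)), (np.int64(645), np.int64(305), np.int64(-2))]
170 [(np.int64(620), np.int64(307), np.int64(14)), (np.int64(627), np.int64(306), np.int64(12)), (np.int64(633), np.int64(302), np.int64(-3)), (np.int64(639), np.int64(302), np.int64(-1)), (np.int64(645), np.int64(302), np.int64(-2))]
```

Pointer is at z≈0.1945 and tab at z≈0.165, so the marker travel is about 29.5 mm. I'll turn so the camera sees both while pressing.

jog_arm(
  deltas=[
    [[0, 0, 0], [0.02, -0.04, 0], 0],
    [[0, 0, 0], [0.016, -0.04, 0], 0],
    [[0, 0, 0], [0, -0.04, 0], 0],
    [[0, 0, 7], [0, 0, 0], 0],
    [[0, 0, 7], [0, 0, 0], 0],
    [[0, 0, 7], [0, 0, 0], 0],
    [[0, 0, 7], [0, 0, 0], 0],
    [[0, 0, 7], [0, 0, 0], 0],
  ],
)

```text
time: 26.77
tool_pos: [0.5422, 0.3733, 0.3283]
tcp_rot: [[0.631, 0.776, 0.001], [0.776, -0.631, -0.002], [-0.0, 0.002, -1.0]]
force: [-0.3, 0.1, -0.1]
gripper_width: 0.0004
grip_force: 0.0
```

jog_arm(
  deltas=[
    [[0, 0, 7], [0, 0, 0], 0],
    [[0, 0, 7], [0, 0, 0], 0],
    [[0, 0, 7], [0, 0, 0], 0],
    [[0, 0, 7], [0, 0, 0], 0],
    [[0, 0, 7], [0, 0, 0], 0],
    [[0, 0, 7], [0, 0, 0], 0],
    [[0, 0, 0], [0, 0, 0], 0],
    [[0, 0, 0], [0, 0, 0], 0],
  ],
)

```text
time: 27.43
tool_pos: [0.5421, 0.3744, 0.3284]
tcp_rot: [[0.986, 0.165, 0.001], [0.165, -0.986, -0.001], [0.001, 0.001, -1.0]]
force: [-0.5, -0.1, -0.2]
gripper_width: 0.0004
grip_force: 0.0
```

```bash
cat >> h.py <<'E'
def ptr():
    f=grab_frame("wrist"); W=cloud(f)
    m=(W[...,0]>.6415)&(W[...,0]<.655)&(W[...,2]>.13)&(W[...,2]<.21)
    a=W[m&(W[...,1]>.366)&(W[...,1]<.38)]; b=W[m&(W[...,1]>.347)&(W[...,1]<.357)]
    print("pointer",len(a),np.round(np.median(a[:,2]),4) if len(a) else 0,"tab",len(b),np.round(np.median(b[:,2]),4) if len(b) else 0); return f,W
E
python3 - <<'E'
from h import *
print(np.round(read_state()["joints"],0)); to(.5345,.379,.282,-83); f,W=ptr()
f,W=knob("wrist",.534,.379,.315,.03,.01)
f,W=knob("top",.534,.379,.315,.03,.01)
E
```

```text
[ -12.   27.  -37.   77.   16.   82. -129.]
turn z 2.5 shift x -0.0070 y -0.0055 z 0.0464 | th -80.5 tilt 0.06 -0.06 t=27.4 w=0.000
pointer 184 0.1947 tab 131 0.1647
wrist 2498 [0.521 0.356 0.305] [0.557 0.399 0.316] [array([540.7, 378.1]), array([32.9, 43. ]), np.float64(11.9)]
top 39 [0.517 0.357 0.306] [0.554 0.38  0.322] [array([537. , 368.7]), array([38.7, 17.3]), np.float64(25.9)]
```

jog_arm(
  deltas=[
    [[0, 0, 0], [-0.007, -0.005, 0], 0],
    [[0, 0, 0], [0, 0, 0.02], 0],
    [[0, 0, 0], [0, 0, 0.018], 0],
    [[0, 0, 0], [0, 0, 0.01], 0],
    [[0, 0, 0], [0, 0, 0.008], 0],
    [[0, 0, 0], [0, 0, 0.008], 0],
    [[0, 0, 0], [0, 0, 0.005], 0],
    [[0, 0, 0], [0, 0, 0], 0],
  ],
)

```text
time: 28.25
tool_pos: [0.5332, 0.381, 0.2587]
tcp_rot: [[0.986, 0.165, -0.001], [0.165, -0.986, -0.0], [-0.001, -0.0, -1.0]]
force: [-4.4, -1.6, 4.9]
gripper_width: -0.0001
grip_force: 2.3
```

```bash
python3 - <<'E'
from h import *
s=read_state(); print(s["tool_pos"],s["force"],th()); ptr(); ptr()
E
```

```text
[0.53316383 0.38104796 0.25867973] [-4.36223777 -1.61011044  4.93317256] -80.48001061453813
pointer 204 0.1754 tab 207 0.1649
pointer 205 0.1762 tab 203 0.1648
```

jog_arm(
  deltas=[
    [[0, 0, 0], [0, 0, 0.004], 0],
    [[0, 0, 0], [0, 0, 0.003], 0],
    [[0, 0, 0], [0, 0, 0.001], 0],
    [[0, 0, 0], [0, 0, 0], 0],
  ],
)

```text
time: 28.68
tool_pos: [0.5342, 0.3815, 0.2523]
tcp_rot: [[0.986, 0.165, 0.001], [0.165, -0.986, 0.001], [0.002, -0.001, -1.0]]
force: [-3.9, -0.1, 6.2]
gripper_width: 0.0004
grip_force: 3.1
```

```bash
python3 - <<'E'
from h import *
s=read_state(); print(s["tool_pos"],s["force"]); ptr(); ptr()
E
```

```text
[0.53415869 0.38150918 0.25228722] [-3.89394608 -0.10764963  6.23857339]
pointer 189 0.169 tab 212 0.1649
pointer 191 0.1691 tab 211 0.1648
```

jog_arm(
  deltas=[
    [[0, 0, 0], [0, 0, 0.002], 0],
    [[0, 0, 0], [0, 0, 0.002], 0],
    [[0, 0, 0], [0, 0, 0], 0],
    [[0, 0, 0], [0, 0, 0], 0],
  ],
)

```text
time: 29.12
tool_pos: [0.5342, 0.3815, 0.2487]
tcp_rot: [[0.986, 0.165, 0.002], [0.165, -0.986, 0.001], [0.002, -0.001, -1.0]]
force: [-3.9, -2.1, 7.1]
gripper_width: 0.0003
grip_force: 3.5
```

```bash
cat >> h.py <<'E'
def dial(c=(.541,.5045)):
    """needle: darkest radial direction on dial from side view rectified to the dial plane"""
    g=grab_frame("side"); k=8; n=104 # 8 px/mm*... 1 px = 0.5 mm
    xs=np.linspace(-.052,.052,209); X,Y=np.meshgrid(xs,xs)
    P=np.stack([c[0]+X,c[1]+Y,np.full_like(X,.054)],-1).reshape(-1,3); T=np.array(g["world_from_camera"]); C=(P-T[:3,3])@T[:3,:3]; f=K(g)
    u=(g["cx"]-f*C[:,0]/C[:,2]).reshape(209,209).astype(np.float32); v=(g["cy"]+f*C[:,1]/C[:,2]).reshape(209,209).astype(np.float32)
    im=cv2.remap(cv2.cvtColor(g["image"],cv2.COLOR_RGB2GRAY),u,v,cv2.INTER_CUBIC); return g,im
def prof(im,cx=104,cy=104,r0=20,r1=60):
    "mean darkness along rays; angle = clockwise from local -x (tester yaw -3)"
    out=[]
    for a in range(-30,331,3):
        ph=np.radians(180-3-a); r=np.arange(r0,r1)
        out.append(im[np.clip((cy+r*np.sin(ph)).round().astype(int),0,208),np.clip((cx+r*np.cos(ph)).round().astype(int),0,208)].mean())
    return np.array(out)
E
python3 - <<'E'
from h import *
s=read_state(); print(s["tool_pos"],s["force"]); ptr()
g,im=dial(); np.save("dial1.npy",im)
print(im[::13,::13])
E
```

```text
[0.534175   0.38151062 0.24871131] [-3.87960037 -2.10259133  7.05202936]
pointer 179 0.1654 tab 217 0.1648
[[101 143 139 128 125  99 101 110 118 109  99  93  87 150 147 107 107]
 [108 142 156 156 140 139 159 164 171 172 163 145 102 152 160 108 109]
 [108 138 155 138 159 172 173 174 173 174 174 174 162 135 148 105 109]
 [109 137 130 156 174 175 174 175 172 177 174 175 172 167 125 107 108]
 [103 122 145 176 172 177 176 171 176 172 175 174 174 172 148 105 110]
 [105 120 170 173 171 172 175 175 173 175 174 175 173 174 176 125 103]
 [108 137 178 174 174 176 173 175 167 174 171 172 176 174 173 136 106]
 [108 134 169 173 172 175 176 151  83 154 172 173 175 174 174 148 106]
 [104 125 155 172 173 173 159 114 124 165 172 174 173 175 174 148 108]
 [103 136 175 173 173 151 120 168 175 172 173 172 172 172 171 132 108]
 [108 107 167 164 139 147 147 168 174 175 173 175 173 170 172 108 103]
 [110  83 126 147 157 169  94 169 174 176 175 170 175 148 127  81 103]
 [109  80 101 159 177 120 148 176 174 173 177 172 177 164 101  89 108]
 [109 111  85 102 151 102 171 171 167 175 175 126 163 106  95 117 109]
 [110 112 144  77  90 121 161 164 124 170 158 126  93  76 151 140 108]
 [110 112 153 122  67  66  86  99  96 102  84  69  62  88 100 113 106]
 [112 112 105  97  94  84  63  61  59  66  67  72 102 108 108 108 107]]
```

```bash
cat >> h.py <<'E'
def read(im):
    b=cv2.GaussianBlur(im,(0,0),3).astype(int); sub=b[80:125,85:125]; r,c=np.unravel_index(sub.argmin(),sub.shape); cy,cx=r+80,c+85
    ys,xs=np.mgrid[:209,:209]; w=np.clip(130-b,0,None)*(np.hypot(xs-cx,ys-cy)<9); cx,cy=(w*xs).sum()/w.sum(),(w*ys).sum()/w.sum()
    for r0,r1 in((15,35),(25,45),(35,55),(50,70)):
        p=prof(im,cx,cy,r0,r1); a=np.arange(-30,331,3); o=p.argsort()[:6]; print("hub",round(cx),round(cy),r0,r1,sorted([(int(a[i]),int(p[i])) for i in o]))
E
python3 - <<'E'
from h import *
read(np.load("dial1.npy"))
E
```

```text
hub 102 96 15 35 [(27, 129), (30, 123), (33, 118), (36, 117), (39, 121), (42, 126)]
hub 102 96 25 45 [(27, 141), (30, 130), (33, 121), (36, 120), (39, 125), (42, 133)]
hub 102 96 35 55 [(33, 127), (36, 126), (39, 135), (57, 122), (60, 116), (63, 124)]
hub 102 96 50 70 [(33, 135), (36, 131), (54, 129), (57, 100), (60, 94), (63, 116)]
```

jog_arm(
  deltas=[
    [[0, 0, 0], [0, 0, 0.0005], 0],
    [[0, 0, 0], [0, 0, 0], 0],
    [[0, 0, 0], [0, 0, 0], 0],
    [[0, 0, 0], [0, 0, 0], 0],
    [[0, 0, 0], [0, 0, 0], 0],
    [[0, 0, 0], [0, 0, 0], 0],
    [[0, 0, 0], [0, 0, 0], 0],
    [[0, 0, 0], [0, 0, 0], 0],
  ],
)

```text
time: 29.88
tool_pos: [0.5342, 0.3815, 0.2483]
tcp_rot: [[0.986, 0.165, 0.002], [0.165, -0.986, 0.001], [0.002, -0.001, -1.0]]
force: [-3.5, -1.9, 7.0]
gripper_width: 0.0004
grip_force: 3.6
```

jog_arm(
  deltas=[
    [[0, 0, 0], [0, 0, 0], 0],
    [[0, 0, 0], [0, 0, 0], 0],
    [[0, 0, 0], [0, 0, 0], 0],
    [[0, 0, 0], [0, 0, 0], 0],
    [[0, 0, 0], [0, 0, 0], 0],
    [[0, 0, 0], [0, 0, 0], 0],
    [[0, 0, 0], [0, 0, 0], 0],
    [[0, 0, 0], [0, 0, 0], 0],
  ],
)

```text
time: 30.55
tool_pos: [0.5342, 0.3815, 0.2484]
tcp_rot: [[0.986, 0.165, 0.002], [0.165, -0.986, 0.001], [0.002, -0.001, -1.0]]
force: [-3.1, -1.8, 7.1]
gripper_width: 0.0003
grip_force: 3.6
```

```bash
python3 - <<'E'
from h import *
s=read_state(); print(s["tool_pos"],s["force"]); ptr()
g,im=dial(); np.save("dial2.npy",im); read(im)
E
```

```text
[0.53421288 0.38152785 0.24839706] [-3.06885706 -1.79227032  7.06197754]
pointer 178 0.1651 tab 218 0.1649
hub 102 95 15 35 [(30, 129), (33, 123), (36, 120), (39, 121), (42, 126), (45, 132)]
hub 102 95 25 45 [(30, 135), (33, 124), (36, 120), (39, 121), (42, 128), (45, 138)]
hub 102 95 35 55 [(33, 130), (36, 125), (39, 128), (57, 123), (60, 118), (63, 127)]
hub 102 95 50 70 [(33, 136), (36, 130), (54, 128), (57, 101), (60, 93), (63, 117)]
```

Small's needle reads about 36°, well short of the pass tick at about 59°, so it's a reject. I'll raise the ram and pull the tray out.

jog_arm(
  deltas=[
    [[0, 0, 0], [0, 0, -0.008], 0],
    [[0, 0, 0], [0, 0, -0.012], 0],
    [[0, 0, 0], [0, 0, -0.02], 0],
    [[0, 0, 0], [0, 0, -0.04], 0],
    [[0, 0, -7], [0, 0, 0], 0],
    [[0, 0, -7], [0, 0, 0], 0],
    [[0, 0, -7], [0, 0, 0], 0],
    [[0, 0, -7], [0, 0, 0], 0],
  ],
)

```text
time: 31.32
tool_pos: [0.5346, 0.3805, 0.3276]
tcp_rot: [[0.79, 0.613, 0.002], [0.613, -0.79, 0.0], [0.001, 0.001, -1.0]]
force: [-0.1, 0.2, -0.3]
gripper_width: 0.0009
grip_force: 0.0
```

jog_arm(
  deltas=[
    [[0, 0, -7], [0, 0, 0], 60],
    [[0, 0, -7], [0, 0, 0], 60],
    [[0, 0, -7], [0, 0, 0], 60],
    [[0, 0, -7], [0, 0, 0], 60],
    [[0, 0, -7], [0, 0, 0], 60],
    [[0, 0, -7], [0, 0, 0], 60],
    [[0, 0, -7], [-0.04, 0, 0], 60],
    [[0, 0, 0], [-0.04, 0, 0], 60],
  ],
)

```text
time: 31.98
tool_pos: [0.5221, 0.3041, 0.3265]
tcp_rot: [[0.048, 0.999, -0.001], [0.999, -0.048, 0.002], [0.002, -0.002, -1.0]]
force: [1.2, -0.1, 0.3]
gripper_width: 0.0488
grip_force: 0.0
```

jog_arm(
  deltas=[
    [[0, 0, 0], [-0.04, 0, 0], 60],
    [[0, 0, 0], [-0.04, 0, 0], 60],
    [[0, 6, 0], [-0.01, 0, 0], 60],
    [[0, 6, 0], [0, 0, 0], 60],
    [[0, 6, 0], [0, 0, 0], 60],
    [[0, 6, 0], [0, 0, 0], 60],
    [[0, 6, 0], [0, 0, 0], 60],
    [[0, 0, 0], [0, 0, 0], 60],
  ],
)

```text
time: 32.65
tool_pos: [0.5208, 0.2032, 0.3242]
tcp_rot: [[0.066, 0.997, 0.035], [0.863, -0.075, 0.5], [0.501, -0.003, -0.865]]
force: [-0.3, -1.8, -0.8]
gripper_width: 0.055
grip_force: 0.0
```

```bash
python3 - <<'E'
from h import *
print(th()); tox(.526,.2156,.151); knob("wrist",.529,.269,.078,.03,.006); knob("top",.529,.269,.078,.03,.006)
E
```

```text
-4.2807705927802004
shift [-0.0758  0.0047  0.1563] tcp [0.5208 0.2032 0.3242] tip [0.5195 0.1857 0.3545] t 32.65
wrist 166 [0.52  0.258 0.072] [0.538 0.276 0.08 ] [array([529.3, 267. ]), array([16.6, 17.8]), np.float64(86.3)]
top 33 [0.521 0.261 0.072] [0.537 0.277 0.083] [array([529. , 269.4]), array([15.7, 15.9]), np.float64(88.2)]
```

jog_arm(
  deltas=[
    [[0, 0, 0], [-0.018, 0.001, 0.036], 60],
    [[0, 0, 0], [-0.018, 0.001, 0.036], 60],
    [[0, 0, 0], [-0.018, 0.001, 0.036], 60],
    [[0, 0, 0], [-0.018, 0.001, 0.036], 60],
    [[0, 0, 0], [-0.004, 0, 0.036], 60],
    [[0, 0, 0], [0, 0, 0.036], 60],
    [[0, 0, 0], [0, 0, 0.036], 60],
    [[0, 0, 0], [0, 0, 0.02], 60],
  ],
)

```text
time: 33.42
tool_pos: [0.5249, 0.2857, 0.051]
tcp_rot: [[0.049, 0.998, 0.026], [0.865, -0.055, 0.499], [0.5, -0.001, -0.866]]
force: [0.5, -0.0, 0.4]
gripper_width: 0.0551
grip_force: 0.0
```

```bash
python3 - <<'E'
from h import *
tox(.5302,.286,.0215)
E
```

```text
shift [-0.0142  0.0053  0.0258] tcp [0.5249 0.2857 0.051 ] tip [0.5239 0.2682 0.0813] t 33.4167
```

jog_arm(
  deltas=[
    [[0, 0, 0], [-0.006, 0.004, 0.013], 60],
    [[0, 0, 0], [-0.006, 0, 0.013], 60],
    [[0, 0, 0], [0, 0, 0], 0],
    [[0, 0, 0], [0, 0, 0], 0],
    [[0, 0, 0], [0, 0, 0], 0],
    [[0, 0, 0], [0, 0, 0], 0],
    [[0, 0, 0], [0, 0, 0], 0],
    [[0, 0, 0], [0, 0, 0], 0],
  ],
)

```text
time: 34.08
tool_pos: [0.5308, 0.2838, 0.0252]
tcp_rot: [[0.053, 0.998, 0.031], [0.865, -0.061, 0.499], [0.5, 0.0, -0.866]]
force: [-7.1, -0.5, 4.0]
gripper_width: 0.0193
grip_force: 3.1
```

jog_arm(
  deltas=[
    [[0, 0, 0], [0, 0, 0], 0],
    [[0, 0, 0], [0, 0, 0], 0],
    [[0, 0, 0], [-0.004, 0, -0.0025], 0],
    [[0, 0, 0], [-0.0087, 0, -0.005], 0],
    [[0, 0, 0], [-0.0087, 0, -0.005], 0],
    [[0, 0, 0], [-0.0087, 0, -0.005], 0],
    [[0, 0, 0], [-0.0087, 0, -0.005], 0],
    [[0, 0, 0], [-0.0087, 0, -0.005], 0],
  ],
)

```text
time: 34.75
tool_pos: [0.5272, 0.2284, 0.025]
tcp_rot: [[0.053, 0.998, 0.03], [0.864, -0.061, 0.5], [0.501, -0.0, -0.866]]
force: [-2.9, 1.9, 5.5]
gripper_width: 0.0176
grip_force: 30.0
```

jog_arm(
  deltas=[
    [[0, 0, 0], [-0.0087, 0, -0.005], 0],
    [[0, 0, 0], [-0.0087, 0, -0.005], 0],
    [[0, 0, 0], [-0.0087, 0, -0.005], 0],
    [[0, 0, 0], [-0.0087, 0, -0.005], 0],
    [[0, 0, 0], [-0.0087, 0, -0.005], 0],
    [[0, 0, 0], [-0.0087, 0, -0.005], 0],
    [[0, 0, 0], [-0.0087, 0, -0.005], 0],
    [[0, 0, 0], [-0.0087, 0, -0.005], 0],
  ],
)

```text
time: 35.42
tool_pos: [0.5233, 0.1478, 0.025]
tcp_rot: [[0.054, 0.998, 0.032], [0.864, -0.063, 0.499], [0.5, 0.001, -0.866]]
force: [-1.4, 1.8, 4.7]
gripper_width: 0.0175
grip_force: 30.0
```

```bash
python3 - <<'E'
from h import *
s=read_state(); print(s["force"],s["gripper_width"]); tox(.5234,.1494,.0228); knob("top",.531,.2385,.18,.035)
E
```

```text
[-1.37515454  1.83385003  4.66068698] 0.017542525548368895
shift [ 0.0003 -0.      0.0027] tcp [0.5233 0.1478 0.025 ] tip [0.5222 0.1303 0.0553] t 35.4167
top 39 [0.522 0.238 0.173] [0.537 0.256 0.186] [array([529.2, 247.4]), array([15.7, 17.9]), np.float64(1.8)]
```

jog_arm(
  deltas=[
    [[0, 0, 0], [-0.0044, 0, -0.0025], 0],
    [[0, 0, 0], [-0.0026, 0, -0.0015], 0],
    [[0, 0, 0], [0, 0, 0], 0],
  ],
)

```text
time: 35.72
tool_pos: [0.5232, 0.144, 0.0252]
tcp_rot: [[0.052, 0.998, 0.033], [0.862, -0.061, 0.503], [0.504, 0.002, -0.863]]
force: [6.4, 17.0, -10.3]
gripper_width: 0.0179
grip_force: 29.9
```

jog_arm(
  deltas=[
    [[0, 0, 0], [0.001, 0, 0], 60],
    [[0, 0, 0], [0, 0, 0], 60],
    [[0, 0, 0], [0, 0, 0], 60],
    [[0, 0, 0], [0, 0, 0], 60],
    [[0, 0, 0], [0, 0, 0], 60],
    [[0, 0, 0], [0, 0, -0.03], 60],
    [[0, 0, 0], [0, 0, -0.04], 60],
    [[0, 0, 0], [0, 0, -0.04], 60],
  ],
)

```text
time: 36.38
tool_pos: [0.5176, 0.0867, 0.1206]
tcp_rot: [[0.053, 0.998, 0.028], [0.864, -0.06, 0.5], [0.501, -0.002, -0.866]]
force: [0.6, -0.1, 0.6]
gripper_width: 0.0549
grip_force: 0.0
```

jog_arm(
  deltas=[
    [[0, 0, 0], [0.01, 0, -0.04], 60],
    [[0, 0, 0], [0.02, 0, -0.03], 60],
    [[0, -6, 0], [0.02, 0, -0.02], 60],
    [[0, -6, 0], [0.02, 0, 0], 60],
    [[0, -6, 0], [0.02, 0, 0], 60],
    [[0, -6, 0], [0.02, 0, 0], 60],
    [[0, -6, 0], [0.02, 0, 0], 60],
    [[0, 0, 0], [0, 0, 0], 60],
  ],
)

```text
time: 37.05
tool_pos: [0.52, 0.1782, 0.2467]
tcp_rot: [[0.037, 0.999, 0.005], [0.999, -0.037, 0.007], [0.008, 0.005, -1.0]]
force: [-2.7, 3.9, 0.5]
gripper_width: 0.0551
grip_force: 0.0
```

```bash
python3 - <<'E'
from h import *
knob("wrist",.531,.2385,.18,.03); knob("top",.531,.2385,.18,.035); to(.530,.239,.1225,-3)
E
```

```text
wrist 586 [0.521 0.232 0.172] [0.539 0.25  0.181] [array([530.2, 240.6]), array([17.8, 17.9]), np.float64(87.8)]
turn z 0.2 shift x 0.0721 y 0.0045 z 0.1217 | th -2.8 tilt 0.05 0.35 t=37.1 w=0.055
```

jog_arm(
  deltas=[
    [[0, 0, 0], [0.037, 0.002, 0.02], 60],
    [[0, 0, 0], [0.036, 0.002, 0.02], 60],
    [[0, 0, 0], [0, 0, 0.005], 60],
    [[0, 0, 0], [0, 0, 0], 60],
    [[0, 0, 0], [0, 0, 0], 60],
  ],
)

```text
time: 37.57
tool_pos: [0.5319, 0.2307, 0.1981]
tcp_rot: [[0.064, 0.998, -0.002], [0.998, -0.064, 0.004], [0.004, -0.003, -1.0]]
force: [0.0, 0.1, 0.4]
gripper_width: 0.0553
grip_force: 0.0
```

```bash
python3 - <<'E'
from h import *
knob("wrist",.531,.2385,.18,.02); to(.5305,.2405,.1225,-3)
E
```

```text
wrist 744 [0.521 0.231 0.171] [0.539 0.25  0.181] [array([530. , 240.7]), array([18.4, 17.5]), np.float64(86.3)]
turn z -0.7 shift x 0.0100 y -0.0026 z 0.0763 | th -3.7 tilt -0.05 0.23 t=37.6 w=0.055
```

jog_arm(
  deltas=[
    [[0, 0, -0.5], [0.01, -0.002, 0.02], 60],
    [[0, 0, 0], [0, 0, 0.03], 50],
    [[0, 0, 0], [0, 0, 0.02], 50],
    [[0, 0, 0], [0, 0, 0.006], 50],
    [[0, 0, 0], [0, 0, 0], 0],
    [[0, 0, 0], [0, 0, 0], 0],
    [[0, 0, 0], [0, 0, 0], 0],
    [[0, 0, 0], [0, 0, 0], 0],
  ],
  force=40,
)

```text
time: 38.28
tool_pos: [0.5316, 0.244, 0.1248]
tcp_rot: [[0.053, 0.999, 0.002], [0.999, -0.053, 0.006], [0.006, 0.002, -1.0]]
force: [0.4, -0.9, 0.5]
gripper_width: 0.0241
grip_force: 0.0
```

jog_arm(
  deltas=[
    [[0, 0, 0], [0, 0, 0], 0],
    [[0, 0, 0], [0, 0, 0], 0],
    [[0, 0, 0], [0, 0, 0], 0],
    [[0, 0, 0], [0, 0, -0.02], 0],
    [[0, 0, 0], [0, 0, -0.03], 0],
    [[0, 0, 0], [0, 0, -0.03], 0],
    [[0, 0, 0], [0, 0, -0.02], 0],
    [[0, 0, 0], [0, 0, 0], 0],
  ],
)

```text
time: 38.95
tool_pos: [0.5326, 0.2453, 0.2277]
tcp_rot: [[0.052, 0.999, 0.006], [0.999, -0.052, 0.008], [0.008, 0.006, -1.0]]
force: [0.2, -0.1, -1.3]
gripper_width: 0.0178
grip_force: 40.0
```

```bash
python3 - <<'E'
from h import *
s=read_state(); print(s["force"],s["gripper_width"],s["tool_pos"],np.round(s["joints"],0))
for n in ("top","side"):
    f=grab_frame(n); W=cloud(f); im=f["image"].astype(int)
    # reject rim: dark, z ~.035
    m=(W[...,2]>.026)&(W[...,2]<.046)&(W[...,0]>.5)&(W[...,0]<.76)&(W[...,1]>-.5)&(W[...,1]<-.16)&(im.sum(-1)<200); P=W[m][:,:2].astype(np.float32)*1000; print(n,len(P),cv2.minAreaRect(P))
    m=(W[...,2]>-.002)&(W[...,2]<.046)&(W[...,0]>.5)&(W[...,0]<.76)&(W[...,1]>-.5)&(W[...,1]<-.16)&(im.sum(-1)<270); P=W[m][:,:2].astype(np.float32)*1000; print(n,len(P),cv2.minAreaRect(P),P.mean(0))
E
```

```text
[ 0.24169847 -0.10418231 -1.31844095] 0.0178144124608206 [0.53258842 0.24530205 0.22771444] [ 12.  26. -52.  96.  22.  68. -48.]
top 138 ((639.9105224609375, -301.0303955078125), (180.1973419189453, 257.7796630859375), 7.9163594245910645)
top 2835 ((646.0687255859375, -302.64398193359375), (215.33360290527344, 283.4471740722656), 0.2750181257724762) [ 624.91644 -325.7679 ]
side 22 ((655.0413818359375, -293.9110107421875), (274.9229736328125, 105.77482604980469), 85.504150390625)
side 632 ((679.6802368164062, -302.1054382324219), (137.35934448242188, 272.25799560546875), 6.2066121101379395) [ 653.19446 -324.22736]
```

jog_arm(
  deltas=[
    [[0, 0, 0], [-0.025, -0.001, 0], 0],
    [[0, 0, 0], [-0.04, -0.001, 0], 0],
    [[0, 0, 0], [-0.04, -0.001, 0], 0],
    [[0, 0, 0], [-0.04, -0.001, 0], 0],
    [[0, 0, 0], [-0.04, -0.001, 0], 0],
    [[0, 0, 0], [-0.04, -0.001, 0], 0],
    [[0, 0, 0], [-0.04, -0.001, 0], 0],
    [[0, 0, 0], [-0.04, -0.001, 0], 0],
  ],
)

```text
time: 39.72
tool_pos: [0.5044, -0.0629, 0.2198]
tcp_rot: [[0.053, 0.999, -0.003], [0.999, -0.053, 0.005], [0.005, -0.004, -1.0]]
force: [1.0, 0.2, -1.7]
gripper_width: 0.0179
grip_force: 40.0
```

jog_arm(
  deltas=[
    [[0, 0, 0], [-0.04, -0.001, 0], 0],
    [[0, 0, 0], [-0.04, -0.001, 0], 0],
    [[0, 0, 0], [-0.04, -0.001, 0], 0],
    [[0, 0, 0], [-0.02, 0, 0], 0],
    [[0, 0, 0], [0, 0, 0], 0],
  ],
)

```text
time: 40.13
tool_pos: [0.493, -0.2076, 0.2182]
tcp_rot: [[0.062, 0.998, -0.004], [0.998, -0.062, 0.004], [0.004, -0.005, -1.0]]
force: [-0.2, -0.4, -2.8]
gripper_width: 0.0174
grip_force: 40.0
```

```bash
python3 - <<'E'
from h import *
s=read_state(); print(s["force"],s["gripper_width"],s["tool_pos"],np.round(s["joints"],0)); to(.62,-.276,.18)
E
```

```text
[-0.15607092 -0.4303295  -2.75481303] 0.017379372908326404 [ 0.49301223 -0.20764534  0.21818446] [ 58.  19. -47. 103.  15.  65.   3.]
turn z -0.0 shift x -0.0603 y 0.1310 z 0.0382 | th -3.6 tilt -0.25 0.26 t=40.1 w=0.017
```

jog_arm(
  deltas=[
    [[0, 0, 0], [-0.015, 0.033, 0], 0],
    [[0, 0, 0], [-0.015, 0.033, 0], 0],
    [[0, 0, 0], [-0.015, 0.033, 0], 0],
    [[0, 0, 0], [-0.015, 0.032, 0], 0],
    [[0, 0, 0], [0, 0, 0], 0],
    [[0, 0, 0], [0, 0, 0], 0],
  ],
)

```text
time: 40.63
tool_pos: [0.6235, -0.2665, 0.2165]
tcp_rot: [[0.052, 0.999, -0.004], [0.999, -0.052, 0.009], [0.009, -0.005, -1.0]]
force: [-0.2, 0.4, -1.5]
gripper_width: 0.0177
grip_force: 40.0
```

```bash
python3 - <<'E'
from h import *
s=read_state(); print(s["force"],s["gripper_width"],s["tool_pos"]); to(.62,-.276,.0925)
for n in("wrist","top"):
    f=grab_frame(n); W=cloud(f)
    for z0,z1 in((.027,.042),(.002,.012)):
        m=(W[...,2]>z0)&(W[...,2]<z1)&(abs(W[...,0]-.62)<.13)&(abs(W[...,1]+.33)<.17); P=W[m][:,:2].astype(np.float32)*1000; print(n,z0,len(P),np.percentile(P,[2,50,98],axis=0).round().tolist() if len(P) else 0, [np.round(q) for q in cv2.minAreaRect(P)] if len(P) else 0)
E
```

```text
[-0.17644688  0.37313972 -1.48067769] 0.017677560657484336 [ 0.62351078 -0.26647677  0.21654818]
turn z -0.0 shift x -0.0097 y -0.0030 z 0.1240 | th -3.0 tilt -0.25 0.51 t=40.6 w=0.018
wrist 0.027 1563 [[542.0, -380.0], [639.0, -248.0], [712.0, -169.0]] [array([ 625., -267.]), array([231., 177.]), np.float64(84.0)]
wrist 0.002 7042 [[549.0, -367.0], [636.0, -257.0], [699.0, -162.0]] [array([ 625., -275.]), array([245., 179.]), np.float64(84.0)]
top 0.027 153 [[540.0, -351.0], [600.0, -233.0], [687.0, -207.0]] [array([ 634., -261.]), array([214., 134.]), np.float64(20.0)]
top 0.002 1327 [[494.0, -356.0], [600.0, -236.0], [739.0, -163.0]] [array([ 620., -264.]), array([259., 208.]), np.float64(0.0)]
```

jog_arm(
  deltas=[
    [[0, 0, 0], [-0.012, -0.003, 0.02], 0],
    [[0, 0, 0], [0, 0, 0.03], 0],
    [[0, 0, 0], [0, 0, 0.03], 0],
    [[0, 0, 0], [0, 0, 0.02], 0],
    [[0, 0, 0], [0, 0, 0.01], 0],
    [[0, 0, 0], [0, 0, 0.008], 0],
    [[0, 0, 0], [0, 0, 0], 0],
    [[0, 0, 0], [0, 0, 0], 0],
  ],
)

```text
time: 41.4
tool_pos: [0.6205, -0.2784, 0.1035]
tcp_rot: [[0.052, 0.999, 0.001], [0.999, -0.052, 0.005], [0.005, 0.001, -1.0]]
force: [0.3, -0.1, -1.7]
gripper_width: 0.0176
grip_force: 40.0
```

jog_arm(
  deltas=[
    [[0, 0, 0], [0, 0, 0.003], 0],
    [[0, 0, 0], [0, 0, 0.002], 0],
    [[0, 0, 0], [0, 0, 0], 0],
  ],
)

```text
time: 41.65
tool_pos: [0.6204, -0.2786, 0.0979]
tcp_rot: [[0.052, 0.999, 0.0], [0.999, -0.052, 0.005], [0.005, 0.0, -1.0]]
force: [-0.2, -0.1, -2.0]
gripper_width: 0.0179
grip_force: 40.0
```

jog_arm(
  deltas=[
    [[0, 0, 0], [0, 0, 0.002], 0],
    [[0, 0, 0], [0, 0, 0.002], 0],
    [[0, 0, 0], [0, 0, 0], 0],
  ],
)

```text
time: 41.9
tool_pos: [0.6198, -0.2784, 0.093]
tcp_rot: [[0.052, 0.999, -0.001], [0.999, -0.052, 0.005], [0.005, -0.001, -1.0]]
force: [-0.9, 0.3, -2.0]
gripper_width: 0.018
grip_force: 40.0
```

jog_arm(
  deltas=[
    [[0, 0, 0], [0, 0, 0.001], 0],
    [[0, 0, 0], [0, 0, 0.001], 0],
    [[0, 0, 0], [0, 0, 0], 0],
  ],
)

```text
time: 42.15
tool_pos: [0.6201, -0.2785, 0.0913]
tcp_rot: [[0.053, 0.999, -0.0], [0.999, -0.053, 0.005], [0.005, -0.001, -1.0]]
force: [0.2, -0.1, 1.0]
gripper_width: 0.018
grip_force: 40.0
```

jog_arm(
  deltas=[
    [[0, 0, 0], [0, 0, 0], 60],
    [[0, 0, 0], [0, 0, 0], 60],
    [[0, 0, 0], [0, 0, 0], 60],
    [[0, 0, 0], [0, 0, 0], 60],
    [[0, 0, 0], [0, 0, 0], 60],
    [[0, 0, 0], [0, 0, -0.03], 60],
    [[0, 0, 0], [0, 0, -0.04], 60],
    [[0, 0, 0], [0, 0, -0.04], 60],
  ],
)

```text
time: 42.82
tool_pos: [0.6189, -0.2786, 0.2012]
tcp_rot: [[0.052, 0.999, -0.003], [0.999, -0.052, 0.007], [0.007, -0.003, -1.0]]
force: [1.0, 0.2, -0.1]
gripper_width: 0.0548
grip_force: 0.0
```

jog_arm(
  deltas=[
    [[0, 0, 7], [0, 0, -0.02], 60],
    [[0, 0, 7], [0, 0, 0], 60],
    [[0, 0, 7], [0, 0, 0], 60],
    [[0, 0, 7], [0, 0, 0], 60],
    [[0, 0, 7], [0, 0, 0], 60],
    [[0, 0, 7], [0, 0, 0], 60],
    [[0, 0, 7], [0, 0, 0], 60],
    [[0, 0, 7], [0, 0, 0], 60],
  ],
)

```text
time: 43.48
tool_pos: [0.6201, -0.279, 0.2214]
tcp_rot: [[0.86, 0.51, -0.0], [0.51, -0.86, 0.005], [0.002, -0.005, -1.0]]
force: [-1.2, 0.0, -0.6]
gripper_width: 0.0549
grip_force: 0.0
```

jog_arm(
  deltas=[
    [[0, 0, 7], [0, 0, 0], 60],
    [[0, 0, 7], [0, 0, 0], 60],
    [[0, 0, 7], [0, 0, 0], 60],
    [[0, 0, 7], [-0.03, 0.01, 0], 60],
    [[0, 0, 6], [-0.03, 0.01, 0], 60],
    [[0, 0, 0], [-0.035, 0.015, 0], 60],
    [[0, 0, 0], [-0.03, 0.015, 0], 60],
    [[0, 0, 0], [0, 0, 0], 60],
  ],
)

```text
time: 44.15
tool_pos: [0.489, -0.3375, 0.2209]
tcp_rot: [[0.998, -0.061, -0.006], [-0.061, -0.998, 0.002], [-0.006, -0.002, -1.0]]
force: [-0.5, -0.4, -0.5]
gripper_width: 0.0555
grip_force: 0.0
```

```bash
python3 - <<'E'
from h import *
knob("top",.62,-.28,.148,.04); knob("wrist",.435,-.357,.143,.04); to(.435,-.356,.086,-93); knob("wrist",.435,-.357,.117,.05,.006); print(np.round(read_state()["joints"],0))
E
```

```text
top 36 [ 0.611 -0.287  0.14 ] [ 0.627 -0.27   0.153] [array([ 619. , -278.4]), array([16.7, 16.5]), np.float64(86.2)]
wrist 429 [ 0.428 -0.371  0.134] [ 0.446 -0.353  0.143] [array([ 436.7, -361.8]), array([18. , 17.8]), np.float64(87.2)]
turn z -0.2 shift x -0.0588 y 0.0254 z 0.1356 | th -93.2 tilt -0.01 0.23 t=44.2 w=0.055
wrist 635 [ 0.43  -0.396  0.111] [ 0.446 -0.328  0.127] [array([ 438. , -362.1]), array([67.2, 15.1]), np.float64(87.5)]
[ 50.  22. -24.  95.   9.  66. -69.]
```

jog_arm(
  deltas=[
    [[0, 0, -0.5], [-0.026, 0.014, 0.01], 60],
    [[0, 0, 0], [-0.026, 0.013, 0.01], 60],
    [[0, 0, 0], [0, 0, 0], 60],
    [[0, 0, 0], [0, 0, 0], 60],
    [[0, 0, 0], [0, 0, 0], 60],
  ],
)

```text
time: 44.72
tool_pos: [0.4451, -0.3555, 0.2013]
tcp_rot: [[0.999, -0.042, 0.001], [-0.042, -0.999, 0.006], [0.001, -0.006, -1.0]]
force: [-0.6, -0.5, 0.1]
gripper_width: 0.0551
grip_force: 0.0
```

```bash
python3 - <<'E'
from h import *
to(.4367,-.3618,.0855); knob("wrist",.435,-.36,.143,.025)
E
```

```text
turn z -0.0 shift x -0.0081 y 0.0067 z 0.1158 | th -92.4 tilt 0.07 0.33 t=44.7 w=0.055
wrist 530 [ 0.428 -0.371  0.134] [ 0.446 -0.353  0.144] [array([ 436.5, -362.2]), array([17.6, 18.1]), np.float64(87.8)]
```

jog_arm(
  deltas=[
    [[0, 0, 0], [-0.0085, 0.007, 0.01], 60],
    [[0, 0, 0], [0, 0, 0.035], 60],
    [[0, 0, 0], [0, 0, 0.035], 50],
    [[0, 0, 0], [0, 0, 0.02], 50],
    [[0, 0, 0], [0, 0, 0.01], 50],
    [[0, 0, 0], [0, 0, 0.005], 50],
    [[0, 0, 0], [0, 0, 0], 0],
    [[0, 0, 0], [0, 0, 0], 0],
  ],
  force=40,
)

```text
time: 45.43
tool_pos: [0.4353, -0.3632, 0.0869]
tcp_rot: [[0.999, -0.043, 0.001], [-0.043, -0.999, 0.004], [0.001, -0.004, -1.0]]
force: [-0.1, -0.0, 0.4]
gripper_width: 0.0368
grip_force: 0.0
```

jog_arm(
  deltas=[
    [[0, 0, 0], [0, 0, 0], 0],
    [[0, 0, 0], [0, 0, 0], 0],
    [[0, 0, 0], [0, 0, 0], 0],
    [[0, 0, 0], [0, 0, 0], 0],
    [[0, 0, 0], [0, 0, 0], 0],
    [[0, 0, 0], [0, 0, 0], 0],
  ],
)

```text
time: 45.93
tool_pos: [0.4349, -0.3631, 0.0868]
tcp_rot: [[0.999, -0.044, 0.001], [-0.044, -0.999, 0.004], [0.001, -0.004, -1.0]]
force: [1.1, 0.2, 3.4]
gripper_width: 0.0176
grip_force: 40.0
```

jog_arm(
  deltas=[
    [[0, 0, 0], [0, 0, -0.02], 0],
    [[0, 0, 0], [0, 0, -0.035], 0],
    [[0, 0, 0], [0, 0, -0.04], 0],
    [[0, 0, 0], [0, 0, -0.035], 0],
    [[0, 0, 0], [0, 0, -0.01], 0],
    [[0, 0, 0], [0, 0, 0], 0],
  ],
)

```text
time: 46.43
tool_pos: [0.4361, -0.3648, 0.2293]
tcp_rot: [[0.999, -0.044, 0.004], [-0.044, -0.999, 0.001], [0.004, -0.001, -1.0]]
force: [0.1, 0.7, -1.1]
gripper_width: 0.0177
grip_force: 40.0
```

jog_arm(
  deltas=[
    [[0, 0, 0], [0.003, -0.025, 0], 0],
    [[0, 0, 0], [0.004, -0.04, 0], 0],
    [[0, 0, 0], [0.004, -0.04, 0], 0],
    [[0, 0, 0], [0.004, -0.04, 0], 0],
    [[0, 0, 0], [0.004, -0.04, 0], 0],
    [[0, 0, 0], [0.004, -0.04, 0], 0],
    [[0, 0, 0], [0.004, -0.04, 0], 0],
    [[0, 0, 0], [0.004, -0.04, 0], 0],
  ],
)

```text
time: 47.1
tool_pos: [0.4767, -0.0582, 0.2252]
tcp_rot: [[0.999, -0.044, -0.004], [-0.044, -0.999, 0.006], [-0.004, -0.006, -1.0]]
force: [1.0, -0.7, -1.8]
gripper_width: 0.0177
grip_force: 40.0
```

jog_arm(
  deltas=[
    [[0, 0, -7], [0.004, -0.04, 0], 0],
    [[0, 0, -7], [0.01, -0.04, 0], 0],
    [[0, 0, -7], [0.01, -0.04, 0], 0],
    [[0, 0, -7], [0.01, -0.03, 0], 0],
    [[0, 0, -7], [0, 0, 0], 0],
    [[0, 0, -7], [0, 0, 0], 0],
    [[0, 0, -7], [0, 0, 0], 0],
    [[0, 0, -7], [0, 0, 0], 0],
  ],
)

```text
time: 47.77
tool_pos: [0.4911, 0.0932, 0.2257]
tcp_rot: [[0.589, 0.808, -0.005], [0.808, -0.589, 0.005], [0.001, -0.007, -1.0]]
force: [0.9, -0.4, -0.8]
gripper_width: 0.0173
grip_force: 40.0
```

jog_arm(
  deltas=[
    [[0, 0, -7], [0, 0, 0], 0],
    [[0, 0, -7], [0, 0, 0], 0],
    [[0, 0, -7], [0, 0, 0], 0],
    [[0, 0, -7], [0, 0, 0], 0],
    [[0, 0, -5.5], [0, 0, 0], 0],
    [[0, 0, 0], [0, 0, 0], 0],
  ],
)

```text
time: 48.27
tool_pos: [0.4913, 0.0927, 0.2259]
tcp_rot: [[0.049, 0.999, -0.004], [0.999, -0.049, 0.006], [0.005, -0.005, -1.0]]
force: [-1.2, -0.2, -1.3]
gripper_width: 0.0177
grip_force: 40.0
```

```bash
python3 - <<'E'
from h import *
s=read_state(); print(s["force"],s["gripper_width"],s["tool_pos"],np.round(s["joints"],0)); to(.53,.2388,.13,-3)
E
```

```text
[-1.17161275 -0.1812651  -1.31114628] 0.017718334481709896 [0.49128457 0.09273284 0.22593373] [ 33.  16. -54. 107.  14.  65. -29.]
turn z 0.2 shift x 0.1479 y 0.0310 z 0.0959 | th -2.8 tilt -0.26 0.32 t=48.3 w=0.018
```

jog_arm(
  deltas=[
    [[0, 0, 0], [0.03, 0.006, 0], 0],
    [[0, 0, 0], [0.03, 0.006, 0], 0],
    [[0, 0, 0], [0.03, 0.006, 0], 0],
    [[0, 0, 0], [0.03, 0.006, 0], 0],
    [[0, 0, 0], [0.028, 0.007, 0.02], 0],
    [[0, 0, 0], [0, 0, 0.03], 0],
    [[0, 0, 0], [0, 0, 0.03], 0],
    [[0, 0, 0], [0, 0, 0], 0],
  ],
)

```text
time: 48.93
tool_pos: [0.5265, 0.2375, 0.1415]
tcp_rot: [[0.054, 0.998, -0.012], [0.999, -0.054, 0.001], [-0.0, -0.012, -1.0]]
force: [-0.5, -2.5, -2.7]
gripper_width: 0.0177
grip_force: 40.0
```

jog_arm(
  deltas=[
    [[0, 0, 0], [0, 0, 0.01], 0],
    [[0, 0, 0], [0, 0, 0], 0],
    [[0, 0, 0], [0, 0, 0], 0],
  ],
)

```text
time: 49.18
tool_pos: [0.5322, 0.2398, 0.1397]
tcp_rot: [[0.054, 0.999, 0.0], [0.999, -0.054, 0.005], [0.006, 0.0, -1.0]]
force: [0.2, 0.3, -1.4]
gripper_width: 0.0177
grip_force: 40.0
```

```bash
python3 - <<'E'
from h import *
to(.53,.2375,.124,-3)
f=grab_frame("wrist"); W=cloud(f)
# plate: points near z .037, beyond base ; fit circle on far rim (tray light at z<.034)
m=(W[...,2]>.0335)&(W[...,2]<.041)&(abs(W[...,0]-.53)<.06)&(abs(W[...,1]-.245)<.06); P=W[m]
print("plate",len(P),P.min(0),P.max(0))
b=(W[...,2]>.043)&(W[...,2]<.058)&(abs(W[...,0]-.53)<.05)&(abs(W[...,1]-.245)<.05); P=W[b]
print("base",len(P),P.min(0),P.max(0),np.median(P[:,2]))
g=f["image"].astype(int).sum(-1)//3; print([ (r,int(g[r,320])) for r in range(100,180,4)])
E
```

```text
turn z -0.1 shift x -0.0024 y -0.0021 z 0.0157 | th -3.1 tilt 0.02 0.32 t=49.2 w=0.018
plate 2119 [0.48195342 0.19791776 0.03356626] [0.5736356  0.28325029 0.03821731]
base 123 [0.49892459 0.23129337 0.05229663] [0.56519078 0.27492742 0.05798992] 0.05706086558418372
[(100, 185), (104, 140), (108, 204), (112, 204), (116, 204), (120, 204), (124, 204), (128, 204), (132, 203), (136, 203), (140, 137), (144, 161), (148, 156), (152, 119), (156, 201), (160, 201), (164, 204), (168, 205), (172, 200), (176, 78)]
```

jog_arm(
  deltas=[
    [[0, 0, 0], [-0.003, -0.003, 0.004], 0],
    [[0, 0, 0], [0, 0, 0.004], 0],
    [[0, 0, 0], [0, 0, 0.003], 0],
    [[0, 0, 0], [0, 0, 0.002], 0],
    [[0, 0, 0], [0, 0, 0], 0],
    [[0, 0, 0], [0, 0, 0], 0],
  ],
)

```text
time: 49.73
tool_pos: [0.5285, 0.2371, 0.1259]
tcp_rot: [[0.053, 0.999, -0.0], [0.999, -0.053, 0.005], [0.005, -0.001, -1.0]]
force: [0.5, 0.1, -1.0]
gripper_width: 0.0175
grip_force: 40.0
```

jog_arm(
  deltas=[
    [[0, 0, 0], [0, 0, 0.002], 0],
    [[0, 0, 0], [0, 0, 0.001], 0],
    [[0, 0, 0], [0, 0, 0], 0],
  ],
)

```text
time: 49.98
tool_pos: [0.5289, 0.2378, 0.1235]
tcp_rot: [[0.052, 0.999, 0.001], [0.999, -0.052, 0.006], [0.006, 0.0, -1.0]]
force: [-0.1, 0.4, 3.2]
gripper_width: 0.018
grip_force: 40.0
```

jog_arm(
  deltas=[
    [[0, 0, 0], [0, 0, 0], 60],
    [[0, 0, 0], [0, 0, 0], 60],
    [[0, 0, 0], [0, 0, 0], 60],
    [[0, 0, 0], [0, 0, 0], 60],
    [[0, 0, 0], [0, 0, 0], 60],
    [[0, 0, 0], [0, 0, -0.02], 60],
    [[0, 0, 0], [0, 0, -0.03], 60],
    [[0, 0, 0], [0, 0, -0.03], 60],
  ],
)

```text
time: 50.65
tool_pos: [0.5275, 0.2362, 0.2029]
tcp_rot: [[0.052, 0.999, -0.003], [0.999, -0.052, 0.005], [0.004, -0.003, -1.0]]
force: [1.6, 0.5, 0.0]
gripper_width: 0.0547
grip_force: 0.0
```

```bash
python3 - <<'E'
from h import *
f,W=knob("wrist",.53,.2385,.18,.025)
m=(W[...,2]>.0335)&(W[...,2]<.040)&(abs(W[...,0]-.53)<.06)&(abs(W[...,1]-.245)<.06); P=W[m]; print("plate",len(P),P.min(0),P.max(0))
b=(W[...,2]>.0425)&(W[...,2]<.05)&(abs(W[...,0]-.53)<.05)&(abs(W[...,1]-.245)<.05); P=W[b]; print("base",len(P),P.min(0),P.max(0))
to(.523,.1285,.2,-3)
E
```

```text
wrist 698 [0.52  0.23  0.171] [0.538 0.248 0.18 ] [array([529.5, 239. ]), array([18. , 17.3]), np.float64(87.4)]
plate 1534 [0.48212488 0.20928253 0.03357149] [0.5734161  0.28315991 0.03979614]
base 1211 [0.49555542 0.2157733  0.04250075] [0.56290724 0.27245308 0.04859361]
turn z 0.0 shift x -0.1106 y -0.0022 z 0.0098 | th -3.0 tilt 0.36 0.47 t=50.7 w=0.055
```

jog_arm(
  deltas=[
    [[0, 0, 0], [-0.035, -0.001, -0.01], 60],
    [[0, 0, 0], [-0.035, -0.001, 0], 60],
    [[0, 0, 0], [-0.025, 0, 0], 60],
    [[0, 6, 0], [0, 0, 0], 60],
    [[0, 6, 0], [0, 0, 0], 60],
    [[0, 6, 0], [0, 0, 0], 60],
    [[0, 6, 0], [0, 0, 0], 60],
    [[0, 6, 0], [0, 0, 0], 60],
  ],
)

```text
time: 51.37
tool_pos: [0.5226, 0.1411, 0.2136]
tcp_rot: [[0.045, 0.999, 0.03], [0.861, -0.054, 0.506], [0.507, 0.003, -0.862]]
force: [-0.4, -0.5, -1.5]
gripper_width: 0.0553
grip_force: 0.0
```

jog_arm(
  deltas=[
    [[0, 0, 0], [0, 0, 0], 60],
    [[0, 0, 0], [0, 0, 0], 60],
  ],
)

```text
time: 51.53
tool_pos: [0.5218, 0.1388, 0.2112]
tcp_rot: [[0.052, 0.998, 0.027], [0.862, -0.059, 0.504], [0.505, -0.004, -0.863]]
force: [-0.5, -0.4, -0.1]
gripper_width: 0.0549
grip_force: 0.0
```

```bash
python3 - <<'E'
from h import *
tox(.5232,.1455,.0225); knob("wrist",.5245,.1285,.078,.03,.006)
E
```

```text
shift [-0.0894  0.0017  0.1663] tcp [0.5218 0.1388 0.2112] tip [0.5208 0.1211 0.2414] t 51.5333
wrist 316 [0.513 0.119 0.073] [0.531 0.136 0.079] [array([522. , 127.6]), array([16.7, 17. ]), np.float64(86.6)]
```

jog_arm(
  deltas=[
    [[0, 0, 0], [-0.018, 0, 0.033], 60],
    [[0, 0, 0], [-0.018, 0, 0.033], 60],
    [[0, 0, 0], [-0.018, 0, 0.033], 60],
    [[0, 0, 0], [-0.018, 0, 0.033], 60],
    [[0, 0, 0], [-0.017, 0, 0.033], 60],
    [[0, 0, 0], [0, 0, 0], 0],
    [[0, 0, 0], [0, 0, 0], 0],
    [[0, 0, 0], [0, 0, 0], 0],
  ],
  force=30,
)

```text
time: 52.25
tool_pos: [0.5231, 0.1501, 0.0275]
tcp_rot: [[0.042, 0.999, 0.027], [0.862, -0.05, 0.504], [0.504, 0.002, -0.863]]
force: [0.3, -0.0, 1.5]
gripper_width: 0.0396
grip_force: 0.0
```

jog_arm(
  deltas=[
    [[0, 0, 0], [0, 0, 0], 0],
    [[0, 0, 0], [0, 0, 0], 0],
    [[0, 0, 0], [0, 0, 0], 0],
    [[0, 0, 0], [0, 0, 0], 0],
    [[0, 0, 0], [0, 0, 0], 0],
  ],
)

```text
time: 52.67
tool_pos: [0.5232, 0.148, 0.0267]
tcp_rot: [[0.045, 0.999, 0.028], [0.862, -0.053, 0.503], [0.504, 0.002, -0.864]]
force: [-1.3, -2.0, 6.3]
gripper_width: 0.018
grip_force: 30.0
```

jog_arm(
  deltas=[
    [[0, 0, 0], [0.004, 0, 0.0025], 0],
    [[0, 0, 0], [0.007, 0, 0.004], 0],
    [[0, 0, 0], [0.0087, 0, 0.005], 0],
    [[0, 0, 0], [0.0087, 0, 0.005], 0],
    [[0, 0, 0], [0.0087, 0, 0.005], 0],
    [[0, 0, 0], [0.0087, 0, 0.005], 0],
    [[0, 0, 0], [0.0087, 0, 0.005], 0],
    [[0, 0, 0], [0.0087, 0, 0.005], 0],
  ],
)

```text
time: 53.33
tool_pos: [0.5268, 0.2213, 0.0267]
tcp_rot: [[0.045, 0.999, 0.028], [0.862, -0.053, 0.504], [0.504, 0.001, -0.864]]
force: [-0.8, -1.9, 4.9]
gripper_width: 0.0175
grip_force: 30.0
```

jog_arm(
  deltas=[
    [[0, 0, 0], [0.0087, 0, 0.005], 0],
    [[0, 0, 0], [0.0087, 0, 0.005], 0],
    [[0, 0, 0], [0.0087, 0, 0.005], 0],
    [[0, 0, 0], [0.0087, 0, 0.005], 0],
    [[0, 0, 0], [0.0087, 0, 0.005], 0],
    [[0, 0, 0], [0.0087, 0, 0.005], 0],
    [[0, 0, 0], [0.006, 0, 0.0035], 0],
    [[0, 0, 0], [0, 0, 0], 0],
  ],
)

```text
time: 54.0
tool_pos: [0.53, 0.2883, 0.0265]
tcp_rot: [[0.045, 0.999, 0.027], [0.863, -0.052, 0.503], [0.504, 0.001, -0.864]]
force: [-0.8, -2.1, 5.0]
gripper_width: 0.0177
grip_force: 30.0
```

jog_arm(
  deltas=[
    [[0, 0, 0], [0.0026, 0, 0.0015], 0],
    [[0, 0, 0], [0.0017, 0, 0.001], 0],
    [[0, 0, 0], [0, 0, 0], 0],
  ],
)

```text
time: 54.25
tool_pos: [0.53, 0.2886, 0.026]
tcp_rot: [[0.048, 0.999, 0.026], [0.865, -0.054, 0.499], [0.5, -0.001, -0.866]]
force: [-8.1, -21.7, 24.9]
gripper_width: 0.018
grip_force: 30.0
```

jog_arm(
  deltas=[
    [[0, 0, 0], [-0.0026, 0, -0.0015], 60],
    [[0, 0, 0], [0, 0, 0], 60],
    [[0, 0, 0], [0, 0, 0], 60],
    [[0, 0, 0], [0, 0, 0], 60],
    [[0, 0, 0], [0, 0, 0], 60],
    [[0, 0, 0], [0, 0, -0.03], 60],
    [[0, 0, 0], [0, 0, -0.04], 60],
    [[0, 0, 0], [0, 0, -0.04], 60],
  ],
)

```text
time: 54.92
tool_pos: [0.5245, 0.2356, 0.1213]
tcp_rot: [[0.044, 0.999, 0.022], [0.862, -0.049, 0.505], [0.505, -0.003, -0.863]]
force: [1.2, 0.6, 0.2]
gripper_width: 0.055
grip_force: 0.0
```

jog_arm(
  deltas=[
    [[0, 0, 0], [0, 0, -0.04], 60],
    [[0, 0, 0], [0.01, 0, -0.03], 0],
    [[0, -6, 0], [0.01, 0, -0.03], 0],
    [[0, -6, 0], [0, 0, -0.03], 0],
    [[0, -6, 0], [0, 0, -0.03], 0],
    [[0, -6, 0], [0, 0, -0.03], 0],
    [[0, -6, 0], [0, 0, -0.02], 0],
    [[0, 0, 0], [0, 0, 0], 0],
  ],
)

```text
time: 55.58
tool_pos: [0.5234, 0.1802, 0.3285]
tcp_rot: [[0.041, 0.999, 0.009], [0.999, -0.041, 0.005], [0.006, 0.009, -1.0]]
force: [-0.2, 2.7, 0.2]
gripper_width: 0.0128
grip_force: 0.0
```

jog_arm(
  deltas=[
    [[0, 0, 0], [0.038, 0, 0], 0],
    [[0, 0, 0], [0.038, 0, 0], 0],
    [[0, 0, 0], [0.038, 0, 0], 0],
    [[0, 0, 0], [0.038, 0, 0], 0],
    [[0, 0, 0], [0.038, 0, 0], 0],
    [[0, 0, 7], [0, 0, 0], 0],
    [[0, 0, 7], [0, 0, 0], 0],
    [[0, 0, 7], [0, 0, 0], 0],
  ],
)

```text
time: 56.25
tool_pos: [0.5318, 0.3625, 0.3214]
tcp_rot: [[0.409, 0.912, -0.004], [0.912, -0.409, 0.006], [0.004, -0.006, -1.0]]
force: [-0.4, -0.7, -0.1]
gripper_width: 0.0003
grip_force: 0.0
```

jog_arm(
  deltas=[
    [[0, 0, 7], [0, 0, 0], 0],
    [[0, 0, 7], [0, 0, 0], 0],
    [[0, 0, 7], [0, 0, 0], 0],
    [[0, 0, 7], [0, 0, 0], 0],
    [[0, 0, 7], [0, 0, 0], 0],
    [[0, 0, 7], [0, 0, 0], 0],
    [[0, 0, 7], [0, 0, 0], 0],
    [[0, 0, 7], [0, 0, 0], 0],
  ],
)

```text
time: 56.92
tool_pos: [0.5326, 0.361, 0.3218]
tcp_rot: [[0.986, 0.168, -0.003], [0.168, -0.986, 0.005], [-0.002, -0.006, -1.0]]
force: [-0.0, 0.2, -0.7]
gripper_width: 0.0005
grip_force: 0.0
```

```bash
python3 - <<'E'
from h import *
to(.5342,.381,.252); ptr(); print(np.round(read_state()["joints"]))
g,im=dial(); read(im); knob("top",.529,.269,.078,.03,.006)
E
```

```text
turn z -0.0 shift x 0.0049 y -0.0195 z 0.0698 | th -80.3 tilt -0.15 0.30 t=56.9 w=0.001
pointer 186 0.1948 tab 141 0.1648
[ -10.   25.  -38.   80.   15.   80. -128.]
hub 102 95 15 35 [(3, 127), (6, 123), (9, 121), (12, 122), (15, 126), (18, 131)]
hub 102 95 25 45 [(3, 131), (6, 123), (9, 121), (12, 123), (15, 130), (18, 139)]
hub 102 95 35 55 [(6, 127), (9, 122), (12, 127), (57, 125), (60, 118), (63, 124)]
hub 102 95 50 70 [(6, 130), (9, 125), (54, 132), (57, 101), (60, 93), (63, 113)]
top 33 [0.521 0.262 0.072] [0.537 0.278 0.083] [array([529.1, 269.9]), array([15.8, 16.2]), np.float64(89.8)]
```

jog_arm(
  deltas=[
    [[0, 0, 0], [0.005, -0.0195, 0], 0],
    [[0, 0, 0], [0, 0, 0.018], 0],
    [[0, 0, 0], [0, 0, 0.014], 0],
    [[0, 0, 0], [0, 0, 0.01], 0],
    [[0, 0, 0], [0, 0, 0.008], 0],
    [[0, 0, 0], [0, 0, 0.008], 0],
    [[0, 0, 0], [0, 0, 0.005], 0],
    [[0, 0, 0], [0, 0, 0], 0],
  ],
)

```text
time: 57.73
tool_pos: [0.5342, 0.3812, 0.2612]
tcp_rot: [[0.985, 0.175, -0.001], [0.175, -0.985, 0.005], [0.0, -0.005, -1.0]]
force: [-4.8, -2.8, 10.9]
gripper_width: 0.0004
grip_force: 5.8
```

```bash
python3 - <<'E'
from h import *
s=read_state(); print(s["tool_pos"],s["force"]); ptr(); ptr()
E
```

```text
[0.53417943 0.38123848 0.26121774] [-4.78870904 -2.75424208 10.88577445]
pointer 217 0.1778 tab 202 0.1648
pointer 216 0.1786 tab 201 0.1648
```

jog_arm(
  deltas=[
    [[0, 0, 0], [0, 0, 0.004], 0],
    [[0, 0, 0], [0, 0, 0.003], 0],
    [[0, 0, 0], [0, 0, 0.002], 0],
    [[0, 0, 0], [0, 0, 0.001], 0],
    [[0, 0, 0], [0, 0, 0], 0],
  ],
)

```text
time: 58.25
tool_pos: [0.5344, 0.3813, 0.2538]
tcp_rot: [[0.985, 0.175, 0.001], [0.175, -0.985, 0.005], [0.002, -0.005, -1.0]]
force: [-6.9, -6.0, 17.7]
gripper_width: 0.0004
grip_force: 8.7
```

```bash
python3 - <<'E'
from h import *
s=read_state(); print(s["tool_pos"],s["force"]); ptr(); ptr()
E
```

```text
[0.53443273 0.38134308 0.25378344] [-6.85403798 -5.96829669 17.71184479]
pointer 190 0.1705 tab 212 0.1647
pointer 191 0.1707 tab 208 0.1648
```

jog_arm(
  deltas=[
    [[0, 0, 0], [0, 0, 0.003], 0],
    [[0, 0, 0], [0, 0, 0.002], 0],
    [[0, 0, 0], [0, 0, 0.001], 0],
    [[0, 0, 0], [0, 0, 0], 0],
  ],
)

```text
time: 58.68
tool_pos: [0.5345, 0.3814, 0.2486]
tcp_rot: [[0.985, 0.174, 0.002], [0.174, -0.985, 0.005], [0.003, -0.005, -1.0]]
force: [-8.0, -6.9, 22.1]
gripper_width: 0.0003
grip_force: 10.6
```

```bash
python3 - <<'E'
from h import *
s=read_state(); print(s["tool_pos"],s["force"]); ptr(); ptr()
E
```

```text
[0.53446051 0.38138432 0.24861396] [-8.01930506 -6.85616285 22.11345973]
pointer 177 0.1655 tab 219 0.1648
pointer 177 0.1655 tab 218 0.1647
```

jog_arm(
  deltas=[
    [[0, 0, 0], [0, 0, 0.0008], 0],
    [[0, 0, 0], [0, 0, 0], 0],
    [[0, 0, 0], [0, 0, 0], 0],
    [[0, 0, 0], [0, 0, 0], 0],
    [[0, 0, 0], [0, 0, 0], 0],
    [[0, 0, 0], [0, 0, 0], 0],
    [[0, 0, 0], [0, 0, 0], 0],
    [[0, 0, 0], [0, 0, 0], 0],
  ],
)

```text
time: 59.45
tool_pos: [0.5345, 0.3814, 0.2482]
tcp_rot: [[0.985, 0.174, 0.002], [0.174, -0.985, 0.005], [0.003, -0.005, -1.0]]
force: [-9.4, -7.5, 21.9]
gripper_width: 0.0003
grip_force: 10.8
```

jog_arm(
  deltas=[
    [[0, 0, 0], [0, 0, 0], 0],
    [[0, 0, 0], [0, 0, 0], 0],
    [[0, 0, 0], [0, 0, 0], 0],
    [[0, 0, 0], [0, 0, 0], 0],
    [[0, 0, 0], [0, 0, 0], 0],
    [[0, 0, 0], [0, 0, 0], 0],
    [[0, 0, 0], [0, 0, 0], 0],
    [[0, 0, 0], [0, 0, 0], 0],
  ],
)

```text
time: 60.12
tool_pos: [0.5345, 0.3813, 0.2482]
tcp_rot: [[0.985, 0.174, 0.002], [0.174, -0.985, 0.005], [0.003, -0.005, -1.0]]
force: [-8.0, -6.8, 23.0]
gripper_width: 0.0005
grip_force: 10.8
```

```bash
python3 - <<'E'
from h import *
ptr(); g,im=dial(); read(im); a=np.arange(-30,331,3); p=prof(im,102,95,20,45); print([(int(i),int(q)) for i,q in zip(a,p) if q<155])
E
```

```text
pointer 176 0.165 tab 219 0.1649
hub 104 95 15 35 [(111, 138), (114, 132), (117, 127), (120, 126), (123, 129), (126, 135)]
hub 104 95 25 45 [(111, 140), (114, 128), (117, 121), (120, 121), (123, 128), (126, 139)]
hub 104 95 35 55 [(57, 121), (60, 120), (63, 133), (114, 132), (117, 122), (120, 124)]
hub 104 95 50 70 [(54, 119), (57, 93), (60, 97), (63, 125), (117, 126), (120, 130)]
[(111, 149), (114, 138), (117, 128), (120, 123), (123, 125), (126, 132), (129, 141), (132, 150)]
```

The middle one's needle is at about 118°, past the 59° tick, so it passes. I'll raise the ram and pull the tray out.

jog_arm(
  deltas=[
    [[0, 0, 0], [0, 0, -0.008], 0],
    [[0, 0, 0], [0, 0, -0.012], 0],
    [[0, 0, 0], [0, 0, -0.02], 0],
    [[0, 0, 0], [0, 0, -0.04], 0],
    [[0, 0, -7], [0, 0, 0], 0],
    [[0, 0, -7], [0, 0, 0], 0],
    [[0, 0, -7], [0, 0, 0], 0],
    [[0, 0, -7], [0, 0, 0], 0],
  ],
)

```text
time: 60.88
tool_pos: [0.5352, 0.381, 0.324]
tcp_rot: [[0.784, 0.621, 0.001], [0.621, -0.784, 0.006], [0.004, -0.004, -1.0]]
force: [0.0, -0.1, -0.6]
gripper_width: 0.001
grip_force: 0.0
```

jog_arm(
  deltas=[
    [[0, 0, -7], [0, 0, 0], 60],
    [[0, 0, -7], [0, 0, 0], 60],
    [[0, 0, -7], [0, 0, 0], 60],
    [[0, 0, -7], [0, 0, 0], 60],
    [[0, 0, -7], [0, 0, 0], 60],
    [[0, 0, -7], [0, 0, 0], 60],
    [[0, 0, -7], [-0.04, 0, 0], 60],
    [[0, 0, 0], [-0.04, 0, 0], 60],
  ],
)

```text
time: 61.55
tool_pos: [0.5233, 0.3045, 0.3226]
tcp_rot: [[0.038, 0.999, -0.002], [0.999, -0.038, 0.008], [0.007, -0.003, -1.0]]
force: [1.7, -1.2, 1.0]
gripper_width: 0.0493
grip_force: 0.0
```

jog_arm(
  deltas=[
    [[0, 0, 0], [-0.04, 0, 0], 60],
    [[0, 0, 0], [-0.04, 0, 0], 60],
    [[0, 6, 0], [-0.01, 0, 0], 60],
    [[0, 6, 0], [0, 0, 0], 60],
    [[0, 6, 0], [0, 0, 0], 60],
    [[0, 6, 0], [0, 0, 0], 60],
    [[0, 6, 0], [0, 0, 0], 60],
    [[0, 0, 0], [0, 0, 0], 60],
  ],
)

```text
time: 62.22
tool_pos: [0.5229, 0.2035, 0.3199]
tcp_rot: [[0.058, 0.998, 0.03], [0.861, -0.065, 0.505], [0.506, -0.003, -0.862]]
force: [0.4, -2.1, -0.7]
gripper_width: 0.0549
grip_force: 0.0
```

jog_arm(
  deltas=[
    [[0, 0, 0], [-0.018, 0.001, 0.036], 60],
    [[0, 0, 0], [-0.018, 0.001, 0.036], 60],
    [[0, 0, 0], [-0.018, 0.001, 0.036], 60],
    [[0, 0, 0], [-0.018, 0.001, 0.036], 60],
    [[0, 0, 0], [-0.004, 0, 0.036], 60],
    [[0, 0, 0], [0, 0, 0.03], 60],
    [[0, 0, 0], [0, 0, 0], 60],
    [[0, 0, 0], [0, 0, 0], 60],
  ],
)

```text
time: 62.88
tool_pos: [0.5255, 0.2534, 0.1025]
tcp_rot: [[0.043, 0.999, 0.022], [0.862, -0.049, 0.504], [0.505, -0.003, -0.863]]
force: [0.4, -0.1, 1.9]
gripper_width: 0.055
grip_force: 0.0
```

```bash
python3 - <<'E'
from h import *
print(th()); tox(.530,.286,.0235); knob("wrist",.529,.269,.078,.03,.006)
E
```

```text
-2.7931326577184192
shift [-0.0116  0.0031  0.0848] tcp [0.5255 0.2534 0.1025] tip [0.5247 0.2357 0.1328] t 62.8833
wrist 624 [0.52  0.258 0.073] [0.539 0.276 0.079] [array([529.4, 267. ]), array([17.1, 17.7]), np.float64(86.9)]
```

jog_arm(
  deltas=[
    [[0, 0, 0], [-0.003, 0.003, 0.028], 60],
    [[0, 0, 0], [-0.004, 0, 0.028], 60],
    [[0, 0, 0], [-0.004, 0, 0.027], 60],
    [[0, 0, 0], [0, 0, 0], 0],
    [[0, 0, 0], [0, 0, 0], 0],
    [[0, 0, 0], [0, 0, 0], 0],
    [[0, 0, 0], [0, 0, 0], 0],
    [[0, 0, 0], [0, 0, 0], 0],
  ],
)

```text
time: 63.6
tool_pos: [0.5335, 0.2833, 0.0277]
tcp_rot: [[0.045, 0.999, 0.03], [0.862, -0.054, 0.503], [0.504, 0.003, -0.864]]
force: [-0.7, 0.6, -0.7]
gripper_width: 0.0269
grip_force: 0.0
```

jog_arm(
  deltas=[
    [[0, 0, 0], [0, 0, 0], 0],
    [[0, 0, 0], [0, 0, 0], 0],
    [[0, 0, 0], [0, 0, 0], 0],
    [[0, 0, 0], [-0.004, 0, -0.0025], 0],
    [[0, 0, 0], [-0.0087, 0, -0.005], 0],
    [[0, 0, 0], [-0.0087, 0, -0.005], 0],
    [[0, 0, 0], [-0.0087, 0, -0.005], 0],
    [[0, 0, 0], [-0.0087, 0, -0.005], 0],
  ],
)

```text
time: 64.27
tool_pos: [0.5275, 0.2398, 0.0266]
tcp_rot: [[0.044, 0.999, 0.023], [0.862, -0.05, 0.505], [0.505, -0.002, -0.863]]
force: [-6.3, 2.6, 6.7]
gripper_width: 0.0178
grip_force: 30.0
```

jog_arm(
  deltas=[
    [[0, 0, 0], [-0.0087, 0, -0.005], 0],
    [[0, 0, 0], [-0.0087, 0, -0.005], 0],
    [[0, 0, 0], [-0.0087, 0, -0.005], 0],
    [[0, 0, 0], [-0.0087, 0, -0.005], 0],
    [[0, 0, 0], [-0.0087, 0, -0.005], 0],
    [[0, 0, 0], [-0.0087, 0, -0.005], 0],
    [[0, 0, 0], [-0.0087, 0, -0.005], 0],
    [[0, 0, 0], [-0.0087, 0, -0.005], 0],
  ],
)

```text
time: 64.93
tool_pos: [0.5236, 0.1599, 0.0265]
tcp_rot: [[0.045, 0.999, 0.024], [0.861, -0.05, 0.505], [0.506, -0.002, -0.863]]
force: [-6.8, 1.9, 11.0]
gripper_width: 0.018
grip_force: 30.0
```

jog_arm(
  deltas=[
    [[0, 0, 0], [-0.0087, 0, -0.005], 0],
    [[0, 0, 0], [-0.006, 0, -0.0035], 0],
    [[0, 0, 0], [0, 0, 0], 0],
  ],
)

```text
time: 65.18
tool_pos: [0.5228, 0.1434, 0.0265]
tcp_rot: [[0.045, 0.999, 0.024], [0.861, -0.051, 0.507], [0.507, -0.002, -0.862]]
force: [-5.7, 2.8, 11.5]
gripper_width: 0.0176
grip_force: 30.0
```

jog_arm(
  deltas=[
    [[0, 0, 0], [0, 0, 0], 60],
    [[0, 0, 0], [0, 0, 0], 60],
    [[0, 0, 0], [0, 0, 0], 60],
    [[0, 0, 0], [0, 0, 0], 60],
    [[0, 0, 0], [0, 0, 0], 60],
    [[0, 0, 0], [0, 0, -0.03], 60],
    [[0, 0, 0], [0, 0, -0.04], 60],
    [[0, 0, 0], [0, 0, -0.04], 60],
  ],
)

```text
time: 65.85
tool_pos: [0.5201, 0.0869, 0.1207]
tcp_rot: [[0.045, 0.999, 0.023], [0.862, -0.051, 0.505], [0.505, -0.003, -0.863]]
force: [0.7, -0.1, 0.0]
gripper_width: 0.0549
grip_force: 0.0
```

jog_arm(
  deltas=[
    [[0, 0, 0], [0.01, 0, -0.04], 60],
    [[0, 0, 0], [0.02, 0, -0.03], 60],
    [[0, -6, 0], [0.02, 0, -0.02], 60],
    [[0, -6, 0], [0.02, 0, 0], 60],
    [[0, -6, 0], [0.02, 0, 0], 60],
    [[0, -6, 0], [0.02, 0, 0], 60],
    [[0, -6, 0], [0.02, 0, 0], 60],
    [[0, 0, 0], [0, 0, 0], 60],
  ],
)

```text
time: 66.52
tool_pos: [0.5217, 0.1782, 0.2472]
tcp_rot: [[0.027, 1.0, 0.005], [1.0, -0.027, 0.012], [0.012, 0.004, -1.0]]
force: [-2.2, 4.6, 1.1]
gripper_width: 0.055
grip_force: 0.0
```

jog_arm(
  deltas=[
    [[0, 0, 0], [0.037, 0.002, 0.02], 60],
    [[0, 0, 0], [0.036, 0.002, 0.02], 60],
    [[0, 0, 0], [0, 0, 0.005], 60],
    [[0, 0, 0], [0, 0, 0], 60],
    [[0, 0, 0], [0, 0, 0], 60],
  ],
)

```text
time: 66.93
tool_pos: [0.5324, 0.2325, 0.1991]
tcp_rot: [[0.052, 0.999, -0.002], [0.999, -0.051, 0.009], [0.009, -0.003, -1.0]]
force: [0.4, 0.0, 0.2]
gripper_width: 0.0552
grip_force: 0.0
```

```bash
python3 - <<'E'
from h import *
knob("wrist",.53,.24,.18,.02); to(.5295,.2393,.1235,-3)
E
```

```text
wrist 730 [0.52  0.23  0.171] [0.539 0.248 0.18 ] [array([529.4, 239.3]), array([17.4, 17.6]), np.float64(86.8)]
turn z -0.1 shift x 0.0075 y -0.0041 z 0.0762 | th -3.1 tilt -0.05 0.52 t=67.0 w=0.055
```

jog_arm(
  deltas=[
    [[0, -0.4, 0], [0.0075, -0.0035, 0.02], 60],
    [[0, 0, 0], [0, 0, 0.03], 50],
    [[0, 0, 0], [0, 0, 0.02], 50],
    [[0, 0, 0], [0, 0, 0.006], 50],
    [[0, 0, 0], [0, 0, 0], 0],
    [[0, 0, 0], [0, 0, 0], 0],
    [[0, 0, 0], [0, 0, 0], 0],
    [[0, 0, 0], [0, 0, 0], 0],
  ],
  force=40,
)

```text
time: 67.65
tool_pos: [0.531, 0.2412, 0.1255]
tcp_rot: [[0.053, 0.999, 0.002], [0.999, -0.053, 0.004], [0.004, 0.001, -1.0]]
force: [-0.1, -0.3, 0.6]
gripper_width: 0.0242
grip_force: 0.0
```

jog_arm(
  deltas=[
    [[0, 0, 0], [0, 0, 0], 0],
    [[0, 0, 0], [0, 0, 0], 0],
    [[0, 0, 0], [0, 0, 0], 0],
    [[0, 0, 0], [0, 0, 0], 0],
    [[0, 0, 0], [0, 0, 0], 0],
  ],
)

```text
time: 68.07
tool_pos: [0.5301, 0.2413, 0.1243]
tcp_rot: [[0.052, 0.999, 0.0], [0.999, -0.052, 0.003], [0.003, -0.0, -1.0]]
force: [-0.6, -0.1, 4.0]
gripper_width: 0.018
grip_force: 40.0
```

```bash
python3 - <<'E'
from h import *
s=read_state(); print(s["force"],s["gripper_width"],s["tool_pos"]); knob("wrist",.53,.24,.18,.02)
for n in("top","side"):
    W=cloud(grab_frame(n))
    for y0 in (0.01,-.11):
        m=(abs(W[...,1]-y0)<.03)&(W[...,0]>.6)&(W[...,0]<.695)&(W[...,2]>.16)&(W[...,2]<.215); P=W[m]; print(n,y0,len(P),np.round(np.median(P,0),3) if len(P) else 0); print(np.round(P[P[:,0].argsort()],3)[:12].tolist())
E
```

```text
[-0.60113576 -0.14769629  4.00741705] 0.01800667224309758 [0.53009911 0.24129174 0.1243118 ]
wrist 2401 [0.51  0.232 0.171] [0.55  0.255 0.19 ] [array([529.4, 242.8]), array([22. , 40.1]), np.float64(86.9)]
top 0.01 56 [0.665 0.012 0.185]
[[0.624, 0.01, 0.196], [0.624, 0.013, 0.194], [0.627, 0.007, 0.196], [0.627, 0.01, 0.194], [0.628, 0.013, 0.191], [0.63, 0.01, 0.199], [0.63, 0.013, 0.196], [0.634, 0.013, 0.191], [0.634, 0.01, 0.19], [0.636, 0.01, 0.196], [0.637, 0.013, 0.191], [0.64, 0.013, 0.19]]
top -0.11 48 [ 0.659 -0.109  0.182]
[[0.628, -0.107, 0.197], [0.628, -0.11, 0.195], [0.631, -0.11, 0.195], [0.631, -0.107, 0.195], [0.634, -0.11, 0.194], [0.635, -0.108, 0.19], [0.637, -0.11, 0.193], [0.637, -0.108, 0.192], [0.641, -0.108, 0.189], [0.641, -0.111, 0.188], [0.644, -0.111, 0.186], [0.644, -0.108, 0.185]]
side 0.01 50 [0.658 0.008 0.183]
[[0.626, 0.009, 0.197], [0.627, 0.0, 0.192], [0.63, 0.01, 0.198], [0.63, 0.008, 0.19], [0.63, 0.003, 0.195], [0.633, 0.009, 0.197], [0.633, 0.008, 0.191], [0.636, 0.011, 0.189], [0.637, 0.007, 0.19], [0.64, 0.012, 0.185], [0.64, 0.009, 0.187], [0.64, 0.005, 0.188]]
side -0.11 39 [ 0.661 -0.11   0.183]
[[0.633, -0.11, 0.195], [0.633, -0.112, 0.198], [0.636, -0.109, 0.191], [0.636, -0.11, 0.194], [0.64, -0.111, 0.194], [0.64, -0.11, 0.19], [0.641, -0.113, 0.182], [0.644, -0.111, 0.189], [0.644, -0.111, 0.184], [0.647, -0.107, 0.183], [0.647, -0.113, 0.186], [0.648, -0.114, 0.181]]
```

jog_arm(
  deltas=[
    [[0, 0, 0], [0, 0, -0.02], 0],
    [[0, 0, 0], [0, 0, -0.035], 0],
    [[0, 0, 0], [0, 0, -0.035], 0],
    [[0, 0, 0], [0, 0, -0.015], 0],
    [[0, 0, 0], [-0.025, -0.006, 0], 0],
    [[0, 0, 0], [-0.039, -0.007, 0], 0],
    [[0, 0, 0], [-0.039, -0.007, 0], 0],
    [[0, 0, 0], [-0.039, -0.007, 0], 0],
  ],
)

```text
time: 68.88
tool_pos: [0.4939, 0.099, 0.2274]
tcp_rot: [[0.051, 0.999, -0.003], [0.999, -0.051, 0.003], [0.002, -0.003, -1.0]]
force: [-0.3, -1.0, -1.0]
gripper_width: 0.0175
grip_force: 40.0
```

jog_arm(
  deltas=[
    [[0, 0, 7], [-0.039, -0.007, 0], 0],
    [[0, 0, 7], [-0.039, -0.007, 0], 0],
    [[0, 0, 7], [0, 0, 0], 0],
    [[0, 0, 7], [0, 0, 0], 0],
    [[0, 0, 7], [0, 0, 0], 0],
    [[0, 0, 7], [0, 0, 0], 0],
    [[0, 0, 7], [0, 0, 0], 0],
    [[0, 0, 7], [0, 0, 0], 0],
  ],
)

```text
time: 69.55
tool_pos: [0.4718, 0.0244, 0.2275]
tcp_rot: [[0.86, 0.51, -0.003], [0.51, -0.86, 0.003], [-0.001, -0.004, -1.0]]
force: [-0.2, -0.1, -1.4]
gripper_width: 0.0174
grip_force: 40.0
```

jog_arm(
  deltas=[
    [[0, 0, 7], [0, 0, 0], 0],
    [[0, 0, 7], [0, 0, 0], 0],
    [[0, 0, 7], [0, 0, 0], 0],
    [[0, 0, 7], [0, 0, 0], 0],
    [[0, 0, 1], [0, 0, 0.01], 0],
    [[0, 0, 0], [0, 0, 0.02], 0],
    [[0, 0, 0], [0, 0, 0.01], 0],
    [[0, 0, 0], [0, 0, 0], 0],
  ],
)

```text
time: 70.22
tool_pos: [0.4699, 0.0245, 0.1855]
tcp_rot: [[0.999, 0.035, -0.007], [0.035, -0.999, 0.003], [-0.007, -0.003, -1.0]]
force: [0.2, -0.4, -1.8]
gripper_width: 0.018
grip_force: 40.0
```

```bash
python3 - <<'E'
from h import *
s=read_state(); print(s["force"],s["gripper_width"],s["tool_pos"],np.round(s["joints"])); to(.57,.010,.188,-88)
# held bar height from side view
W=cloud(grab_frame("side")); p=s["tool_pos"]; m=(abs(W[...,0]-p[0])<.05)&(abs(W[...,1]-p[1])<.05)&(W[...,2]<.24)&(W[...,2]>.06); P=W[m]; print(np.histogram(P[:,2],bins=np.arange(.06,.245,.01)))
E
```

```text
[ 0.17722619 -0.36221947 -1.77235025] 0.017951597900358093 [0.46986352 0.0244502  0.18551909] [  31.   13.  -41.  113.    9.   58. -103.]
turn z 0.0 shift x 0.0996 y 0.0179 z -0.0025 | th -88.0 tilt -0.40 0.18 t=70.2 w=0.018
(array([  0,   0,   0,   5, 169,  27,  19,  13,   4,  88,  16,   6,   6,
         7,   6,  21,   0,   0]), array([0.06, 0.07, 0.08, 0.09, 0.1 , 0.11, 0.12, 0.13, 0.14, 0.15, 0.16,
       0.17, 0.18, 0.19, 0.2 , 0.21, 0.22, 0.23, 0.24]))
```

jog_arm(
  deltas=[
    [[0, 0, 0], [0.025, 0.005, -0.004], 0],
    [[0, 0, 0], [0.025, 0.005, 0], 0],
    [[0, 0, 0], [0.025, 0.005, 0], 0],
    [[0, 0, 0], [0.02, 0.004, 0], 0],
    [[0, 0, 0], [0, 0, 0], 0],
    [[0, 0, 0], [0, 0, 0], 0],
  ],
)

```text
time: 70.77
tool_pos: [0.5689, 0.009, 0.1923]
tcp_rot: [[0.999, 0.034, -0.001], [0.034, -0.999, 0.004], [-0.001, -0.004, -1.0]]
force: [-0.6, -0.6, -2.2]
gripper_width: 0.0176
grip_force: 40.0
```

```bash
python3 - <<'E'
from h import *
s=read_state(); print(s["force"],s["gripper_width"],s["tool_pos"]); to(.654,.010,.188,-88)
f=grab_frame("top");W=cloud(f)
m=(W[...,2]>.195)&(W[...,2]<.225)&(abs(W[...,0]-.57)<.03)&(abs(W[...,1]-.01)<.06); print(m.sum(),W[m].min(0) if m.sum() else 0,W[m].max(0) if m.sum() else 0)
W=cloud(grab_frame("wrist"))
m=(abs(W[...,1]-.01)<.03)&(W[...,0]>.6)&(W[...,0]<.695)&(W[...,2]>.16)&(W[...,2]<.205); P=W[m]; print(len(P)); 
for x in np.arange(.615,.70,.01):
    q=P[abs(P[:,0]-x)<.005]; print(round(x,3),len(q),np.round(np.median(q,0),3) if len(q) else 0)
E
```

```text
[-0.59310567 -0.58950922 -2.17828668] 0.017645218121531647 [0.56893448 0.00900429 0.19230904]
turn z -0.0 shift x 0.0850 y 0.0020 z 0.0043 | th -88.0 tilt -0.07 0.21 t=70.8 w=0.018
0 0 0
1671
0.615 0 0
0.625 96 [0.628 0.007 0.194]
0.635 233 [0.635 0.007 0.189]
0.645 223 [0.645 0.008 0.182]
0.655 216 [0.655 0.008 0.178]
0.665 242 [0.665 0.008 0.179]
0.675 243 [0.675 0.008 0.181]
0.685 276 [0.685 0.009 0.182]
0.695 142 [0.693 0.009 0.183]
```

jog_arm(
  deltas=[
    [[0, 0, 0], [0.01, 0, 0.003], 0],
    [[0, 0, 0], [0.02, 0, 0], 0],
    [[0, 0, 0], [0.02, 0, 0], 0],
    [[0, 0, 0], [0.02, 0, 0], 0],
    [[0, 0, 0], [0.013, 0, 0], 0],
    [[0, 0, 0], [0.006, 0, 0], 0],
    [[0, 0, 0], [0, 0, 0], 0],
    [[0, 0, 0], [0, 0, 0], 0],
  ],
)

```text
time: 71.53
tool_pos: [0.6565, 0.0124, 0.1887]
tcp_rot: [[0.999, 0.036, -0.002], [0.036, -0.999, 0.003], [-0.002, -0.003, -1.0]]
force: [-0.6, 1.2, -2.2]
gripper_width: 0.0179
grip_force: 40.0
```

```bash
python3 - <<'E'
from h import *
s=read_state(); print(s["force"],s["gripper_width"]); to(.658,.009,.159,-88)
E
```

```text
[-0.64767403  1.17397416 -2.20636743] 0.017900044021949092
turn z 0.0 shift x 0.0014 y 0.0035 z 0.0297 | th -88.0 tilt -0.12 0.15 t=71.5 w=0.018
```

Now down onto the hook.

jog_arm(
  deltas=[
    [[0, 0, 0], [0.001, 0.003, 0.005], 0],
    [[0, 0, 0], [0, 0, 0.008], 0],
    [[0, 0, 0], [0, 0, 0.006], 0],
    [[0, 0, 0], [0, 0, 0.004], 0],
    [[0, 0, 0], [0, 0, 0.003], 0],
    [[0, 0, 0], [0, 0, 0], 0],
    [[0, 0, 0], [0, 0, 0], 0],
  ],
)

```text
time: 72.12
tool_pos: [0.6581, 0.0093, 0.1628]
tcp_rot: [[0.999, 0.035, -0.001], [0.035, -0.999, 0.003], [-0.001, -0.003, -1.0]]
force: [0.2, -0.9, -1.3]
gripper_width: 0.0175
grip_force: 40.0
```

jog_arm(
  deltas=[
    [[0, 0, 0], [0, 0, 0.001], 0],
    [[0, 0, 0], [0, 0, 0.001], 0],
    [[0, 0, 0], [0, 0, 0], 0],
  ],
)

```text
time: 72.37
tool_pos: [0.6583, 0.0093, 0.1611]
tcp_rot: [[0.999, 0.035, -0.001], [0.035, -0.999, 0.003], [-0.001, -0.003, -1.0]]
force: [-0.1, 0.4, -1.3]
gripper_width: 0.0179
grip_force: 40.0
```

jog_arm(
  deltas=[
    [[0, 0, 0], [0, 0, 0.001], 0],
    [[0, 0, 0], [0, 0, 0.001], 0],
    [[0, 0, 0], [0, 0, 0], 0],
  ],
)

```text
time: 72.62
tool_pos: [0.6584, 0.0093, 0.1591]
tcp_rot: [[0.999, 0.035, -0.001], [0.035, -0.999, 0.003], [-0.001, -0.003, -1.0]]
force: [0.3, -0.0, -0.8]
gripper_width: 0.0177
grip_force: 40.0
```

jog_arm(
  deltas=[
    [[0, 0, 0], [0, 0, 0.001], 0],
    [[0, 0, 0], [0, 0, 0.0005], 0],
    [[0, 0, 0], [0, 0, 0], 0],
  ],
)

```text
time: 72.87
tool_pos: [0.6586, 0.0093, 0.1589]
tcp_rot: [[0.999, 0.035, -0.0], [0.035, -0.999, 0.002], [0.0, -0.002, -1.0]]
force: [-1.7, -0.7, 5.5]
gripper_width: 0.018
grip_force: 40.0
```

jog_arm(
  deltas=[
    [[0, 0, 0], [0, 0, -0.001], 0],
    [[0, 0, 0], [0, 0, 0], 25],
    [[0, 0, 0], [0, 0, 0], 30],
    [[0, 0, 0], [0, 0, 0], 35],
    [[0, 0, 0], [0, 0, 0], 50],
    [[0, 0, 0], [0, 0, 0], 50],
    [[0, 0, 0], [0, 0, 0], 50],
    [[0, 0, 0], [0, 0, 0], 50],
  ],
)

```text
time: 73.53
tool_pos: [0.6583, 0.0093, 0.1585]
tcp_rot: [[0.999, 0.035, -0.001], [0.035, -0.999, 0.003], [-0.001, -0.003, -1.0]]
force: [-0.1, 0.2, -0.2]
gripper_width: 0.0458
grip_force: 0.0
```

jog_arm(
  deltas=[
    [[0, 0, 0], [0, 0, -0.01], 50],
    [[0, 0, 0], [0, 0, -0.02], 50],
    [[0, 0, 0], [0, 0, -0.03], 50],
    [[0, 0, 0], [0, 0, -0.03], 50],
    [[0, 0, 0], [-0.03, 0, -0.01], 60],
    [[0, 0, 0], [-0.04, 0, 0], 60],
    [[0, 0, 0], [-0.04, 0, 0], 60],
    [[0, 0, 0], [0, 0, 0], 60],
  ],
)

```text
time: 74.2
tool_pos: [0.5394, 0.0054, 0.2575]
tcp_rot: [[0.999, 0.038, -0.01], [0.038, -0.999, -0.002], [-0.01, 0.001, -1.0]]
force: [-1.0, -0.2, -0.6]
gripper_width: 0.0549
grip_force: 0.0
```

```bash
python3 - <<'E'
from h import *
print(read_state()["tool_pos"])
knob("wrist",.655,.01,.214,.03,.01); knob("top",.655,.01,.214,.03,.01); knob("top",.62,-.28,.148,.04)
W=cloud(grab_frame("wrist")); m=(abs(W[...,1]-.01)<.05)&(abs(W[...,0]-.655)<.044); P=W[m]; print(np.histogram(P[:,2],bins=np.arange(.04,.24,.01)))
to(.52,.06,.25,-3)
E
```

```text
[0.53941437 0.00541762 0.25748082]
wrist 878 [0.646 0.002 0.206] [0.664 0.02  0.215] [array([655.2,  11.1]), array([17.8, 17.5]), np.float64(1.7)]
top 37 [ 0.609 -0.287  0.14 ] [ 0.627 -0.271  0.154] [array([ 618.1, -278.2]), array([15.6, 17.9]), np.float64(84.9)]
(array([   0,    0,    0, 1039,    9,    0,    0,    0,  673,   54,   16,
          0,    0,   97, 1710,  119,   28,  802,    0]), array([0.04, 0.05, 0.06, 0.07, 0.08, 0.09, 0.1 , 0.11, 0.12, 0.13, 0.14,
       0.15, 0.16, 0.17, 0.18, 0.19, 0.2 , 0.21, 0.22, 0.23]))
turn z -85.0 shift x 0.0535 y -0.0327 z 0.0099 | th -88.0 tilt 0.10 0.13 t=74.4 w=0.055
```

Middle hangs on the left hook and small stands in the reject tray. The last job is pushing the empty tray home.

jog_arm(
  deltas=[
    [[0, 0, -7], [0, 0, 0], 60],
    [[0, 0, -7], [0, 0, 0], 60],
    [[0, 0, -7], [0, 0, 0], 60],
    [[0, 0, -7], [0, 0, 0], 60],
    [[0, 0, -7], [0, 0, 0], 60],
    [[0, 0, -7], [0, 0, 0], 60],
    [[0, 0, -7], [0, 0, 0], 60],
    [[0, 0, -7], [0, 0, 0], 60],
  ],
)

```text
time: 75.07
tool_pos: [0.5503, 0.0055, 0.2591]
tcp_rot: [[0.525, 0.851, 0.0], [0.851, -0.525, 0.005], [0.004, -0.002, -1.0]]
force: [-0.3, 0.0, 0.2]
gripper_width: 0.0551
grip_force: 0.0
```

jog_arm(
  deltas=[
    [[0, 0, -7], [0, 0, 0], 60],
    [[0, 0, -7], [0, 0, 0], 60],
    [[0, 0, -7], [0, 0, 0], 60],
    [[0, 0, -7], [0, 0, 0], 60],
    [[0, 0, -1], [0.03, -0.005, 0], 60],
    [[0, 0, 0], [0.03, -0.006, 0.01], 60],
    [[0, 0, 0], [0.03, -0.006, 0.01], 60],
    [[0, 0, 0], [0.03, -0.005, 0.01], 60],
  ],
)

```text
time: 75.73
tool_pos: [0.5349, 0.1279, 0.2292]
tcp_rot: [[0.054, 0.999, 0.0], [0.999, -0.054, 0.005], [0.005, -0.0, -1.0]]
force: [0.3, -0.6, -0.9]
gripper_width: 0.055
grip_force: 0.0
```

jog_arm(
  deltas=[
    [[0, 6, 0], [0, 0, 0.01], 60],
    [[0, 6, 0], [0, 0, 0], 60],
    [[0, 6, 0], [0, 0, 0], 60],
    [[0, 6, 0], [0, 0, 0], 60],
    [[0, 6, 0], [0, 0, 0], 60],
    [[0, 0, 0], [0, 0, 0], 60],
    [[0, 0, 0], [0, 0, 0], 60],
  ],
)

```text
time: 76.32
tool_pos: [0.5352, 0.1233, 0.2183]
tcp_rot: [[0.053, 0.998, 0.027], [0.862, -0.059, 0.504], [0.505, -0.003, -0.863]]
force: [-0.3, 0.8, 0.3]
gripper_width: 0.0552
grip_force: 0.0
```

```bash
python3 - <<'E'
from h import *
print(th()); tox(.523,.1455,.025); knob("wrist",.5245,.1285,.078,.03,.006)
E
```

```text
-3.386166688240775
shift [-0.0791 -0.0129  0.1777] tcp [0.5352 0.1233 0.2183] tip [0.5343 0.1057 0.2485] t 76.3167
wrist 309 [0.513 0.118 0.073] [0.531 0.136 0.079] [array([522. , 127.4]), array([17.3, 17.6]), np.float64(86.9)]
```

jog_arm(
  deltas=[
    [[0, 0, 0], [-0.016, -0.007, 0.035], 60],
    [[0, 0, 0], [-0.016, -0.007, 0.035], 60],
    [[0, 0, 0], [-0.016, 0, 0.035], 60],
    [[0, 0, 0], [-0.016, 0, 0.035], 60],
    [[0, 0, 0], [-0.016, 0, 0.035], 60],
    [[0, 0, 0], [0, 0, 0], 0],
    [[0, 0, 0], [0, 0, 0], 0],
    [[0, 0, 0], [0, 0, 0], 0],
  ],
  force=30,
)

```text
time: 77.03
tool_pos: [0.5217, 0.1474, 0.0298]
tcp_rot: [[0.042, 0.999, 0.027], [0.864, -0.05, 0.502], [0.503, 0.002, -0.865]]
force: [0.1, -0.2, 0.6]
gripper_width: 0.0399
grip_force: 0.0
```

jog_arm(
  deltas=[
    [[0, 0, 0], [0, 0, 0], 0],
    [[0, 0, 0], [0, 0, 0], 0],
    [[0, 0, 0], [0, 0, 0], 0],
    [[0, 0, 0], [0, 0, 0], 0],
    [[0, 0, 0], [0, 0, 0], 0],
    [[0, 0, 0], [0, 0, 0], 0],
  ],
)

```text
time: 77.53
tool_pos: [0.523, 0.1452, 0.0292]
tcp_rot: [[0.045, 0.999, 0.03], [0.863, -0.055, 0.501], [0.502, 0.004, -0.865]]
force: [3.3, -2.0, 7.5]
gripper_width: 0.0177
grip_force: 30.0
```

jog_arm(
  deltas=[
    [[0, 0, 0], [0.0087, 0, 0.005], 0],
    [[0, 0, 0], [0.0087, 0, 0.005], 0],
    [[0, 0, 0], [0.0087, 0, 0.005], 0],
    [[0, 0, 0], [0.0087, 0, 0.005], 0],
    [[0, 0, 0], [0.0087, 0, 0.005], 0],
    [[0, 0, 0], [0.0087, 0, 0.005], 0],
    [[0, 0, 0], [0.0087, 0, 0.005], 0],
    [[0, 0, 0], [0.0087, 0, 0.005], 0],
  ],
)

```text
time: 78.2
tool_pos: [0.527, 0.2257, 0.0293]
tcp_rot: [[0.046, 0.998, 0.03], [0.863, -0.055, 0.502], [0.502, 0.003, -0.865]]
force: [3.1, -2.2, 5.3]
gripper_width: 0.0178
grip_force: 30.0
```

jog_arm(
  deltas=[
    [[0, 0, 0], [0.0087, 0, 0.005], 0],
    [[0, 0, 0], [0.0087, 0, 0.005], 0],
    [[0, 0, 0], [0.0087, 0, 0.005], 0],
    [[0, 0, 0], [0.0087, 0, 0.005], 0],
    [[0, 0, 0], [0.0087, 0, 0.005], 0],
    [[0, 0, 0], [0.008, 0, 0.0045], 0],
    [[0, 0, 0], [0.004, 0, 0.0025], 0],
    [[0, 0, 0], [0, 0, 0], 0],
  ],
)

```text
time: 78.87
tool_pos: [0.53, 0.2867, 0.0285]
tcp_rot: [[0.047, 0.998, 0.028], [0.865, -0.055, 0.498], [0.499, 0.001, -0.867]]
force: [-0.3, -13.6, 16.4]
gripper_width: 0.0178
grip_force: 30.0
```

jog_arm(
  deltas=[
    [[0, 0, 0], [0.001, 0, 0.0005], 0],
    [[0, 0, 0], [0, 0, 0], 0],
  ],
)

```text
time: 79.03
tool_pos: [0.53, 0.2867, 0.0285]
tcp_rot: [[0.048, 0.998, 0.028], [0.866, -0.056, 0.497], [0.498, 0.001, -0.867]]
force: [-1.9, -19.1, 20.8]
gripper_width: 0.0181
grip_force: 30.0
```

jog_arm(
  deltas=[
    [[0, 0, 0], [0, 0, 0], 60],
    [[0, 0, 0], [0, 0, 0], 60],
    [[0, 0, 0], [0, 0, 0], 60],
    [[0, 0, 0], [0, 0, 0], 60],
    [[0, 0, 0], [0, 0, 0], 60],
    [[0, 0, 0], [0, 0, -0.03], 60],
    [[0, 0, 0], [0, 0, -0.04], 60],
    [[0, 0, 0], [0, 0, -0.04], 60],
  ],
)

```text
time: 79.7
tool_pos: [0.5226, 0.2365, 0.1235]
tcp_rot: [[0.045, 0.999, 0.021], [0.863, -0.049, 0.502], [0.503, -0.004, -0.864]]
force: [-0.0, -0.7, 1.2]
gripper_width: 0.055
grip_force: 0.0
```

jog_arm(
  deltas=[
    [[0, 0, 0], [0, 0, -0.04], 60],
    [[0, 0, 0], [0, 0, -0.03], 60],
    [[0, -6, 0], [0, 0, -0.03], 60],
    [[0, -6, 0], [0, 0, -0.03], 60],
    [[0, -6, 0], [-0.02, 0, -0.02], 60],
    [[0, -6, 0], [-0.02, 0, 0], 60],
    [[0, -6, 0], [-0.02, 0, 0], 60],
    [[0, 0, 0], [0, 0, 0], 60],
  ],
)

```text
time: 80.37
tool_pos: [0.5178, 0.111, 0.2444]
tcp_rot: [[0.047, 0.999, 0.001], [0.999, -0.047, -0.001], [-0.001, 0.001, -1.0]]
force: [-0.5, 1.3, -0.7]
gripper_width: 0.0551
grip_force: 0.0
```

```bash
python3 - <<'E'
from h import *
s=read_state(); print(s["tool_pos"],s["time"])
knob("wrist",.529,.268,.078,.04,.006); knob("top",.529,.268,.078,.04,.006); knob("top",.534,.379,.315,.03,.008); knob("top",.62,-.28,.148,.04); knob("top",.655,.01,.214,.04,.01); knob("side",.655,.01,.214,.04,.01)
g,im=dial(); read(im)
E
```

```text
[0.51779805 0.11102543 0.24441082] 80.3667
wrist 363 [0.52  0.258 0.072] [0.538 0.274 0.079] [array([528.8, 266.2]), array([15.8, 17.1]), np.float64(87.9)]
top 34 [0.521 0.262 0.072] [0.537 0.277 0.087] [array([529. , 269.5]), array([15.9, 16.5]), np.float64(89.6)]
top 227 [0.512 0.357 0.307] [0.554 0.401 0.322] [array([534.1, 378.9]), array([42.4, 42. ]), np.float64(35.2)]
top 36 [ 0.61  -0.287  0.141] [ 0.627 -0.269  0.154] [array([ 618.4, -277.9]), array([18.5, 16.5]), np.float64(89.9)]
top 42 [0.644 0.006 0.206] [0.663 0.021 0.22 ] [array([653.8,  13.6]), array([14.5, 19.2]), np.float64(89.1)]
side 35 [ 0.647 -0.001  0.205] [0.664 0.022 0.218] [array([655.6,  10.5]), array([16.7, 23. ]), np.float64(1.0)]
hub 103 95 15 35 [(-9, 140), (-6, 136), (-3, 133), (0, 132), (3, 134), (6, 138)]
hub 103 95 25 45 [(-9, 149), (-6, 140), (-3, 133), (0, 131), (3, 134), (6, 141)]
hub 103 95 35 55 [(-3, 130), (0, 127), (3, 133), (57, 124), (60, 120), (63, 130)]
hub 103 95 50 70 [(-3, 131), (0, 126), (54, 127), (57, 98), (60, 94), (63, 117)]
```

Everything checks out: the tray is home, the ram is up, the plate is empty with the needle at 0, and both hold-downs are in place. I'll hand in.

```bash
python3 -c "
from station import *
print(sign_off())"
```

```text
the job is handed in; nothing more can be done
None
```

I tested both hold-downs on the bench and handed the job in: the small one fell short at about 6 N and stands in the reject tray, the middle one passed at about 20 N and hangs on the left hook, the large one was absent, and the empty plate is home with the ram up.

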